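# Load the cartridge reader's shuttle tray and index it home

## Robot

A 6-joint arm with a two-finger parallel gripper is mounted at the origin on the work surface. World frame = base frame: x ahead of the robot, y to its left, z up, the work surface at z = 0. Lengths are in mm, angles in rad, forces in N, time in s.
With the tool pointing down it reaches from about 275 to 750 mm from the base axis. Payload 10.2 kg.
Tool frame: the origin (TCP) lies midway between the tips of the shut fingers; the grasp point (between the pads) lies 19 mm behind it; y points along the fingers, z is the direction in which the jaws open and shut, and the axes are right-handed (so a half turn about y gives the same grasp; the last joint's range is limited). The gripper opens to 85 mm and grips with 20 to 120 N. Pads are 22 mm wide; open, the fingers measure 114 mm over their backs; the gripper's body (76 mm by 85 mm) begins 54 mm behind the grasp point. The pads swing forward as they close: fully open they stand 13 mm farther back than shut.
Start: joints at [-1.37, 0.313, 1.498, -0, 1.331, -0.223], TCP at [215.883, -478.566, 231.294] pointing down, gripper open.
Joint ranges: [-2.94, 2.94], [-0.97, 2.17], [0.19, 2.56], [-1.23, 4.37], [0.02, 3.11], [-2.88, 2.88]. Speed limits (rad/s): [2.39, 2.39, 3.01, 3.14, 3.14, 3.14].

## Interface

Orientations are given as a unit quaternion [w, x, y, z].
In Python, from rig import ctrl gives the robot as it stands.
- The arm moves only by the shell command python3 -m inch 'ROWS' [OPENING] [FORCE]. ROWS is JSON, one flat list of numbers, 6 for each row, row after row: the shift along the tool's x, y, z in cm, then the turn, a rotation vector about the tool's x, y, z in rad. A call has 1 to 8 rows; each row is the pose to reach, as a shift and turn from the pose commanded when the call began, along the tool's axes at that moment; what a row does not reach only later rows make up. A row lasts 1/12 s, in which the tool goes at most 41.7 mm and 7.16 degrees, less where a joint would pass 70% of its speed; a pose out of reach is approached as far as the arm can. A call with a gripper value outside its range is refused whole. OPENING is the gripper command: -1 is fully open, 1 is shut, values between are in proportion, set as the call begins (- or left out, the last holds). The fingers move at their own pace and stop on an object; FORCE is the grip in N (left out, the last holds). Time passes only in rows, so rows that repeat a pose let the fingers close. It gives the time, the measured TCP pose, the force and the opening at its end, in the units of the state.
- ctrl.sense(): the state, without advancing time (a new reading comes with each control period).
- ctrl.capture(name): name is "side" or "top"; returns the picture (480x640x3 uint8, red, green, blue); there is no depth.
- ctrl.get_calibration(name): a dict with "fx", "fy", "cx", "cy" (pixels), "k1" (the pictures are not rectified: a ray, as slopes to the right and down, at radius r is drawn at 1 + k1 r^2 times it, then the intrinsics apply), "world_to_cam" (4x4, takes a point from world to camera coordinates). Camera axes: x right, y down, z forward; pixel columns grow to the right and rows downward; lengths in mm; the calibration is good to about 2 mm. A picture is of the moment at which its call begins. get_calibration takes no time and is no camera call.
- ctrl.finish_job(): hands the job in, once; it reports no verdict.
Trained networks look in the newest picture that a camera, given by its name, has taken for a name from the list of things; names that differ only in an ending like _2 or _b are one class to them, and where a whole thing is asked for, a point or a joint stands for the part that bears it (a point fixed in the world has none). Each returns a list of dicts, best first, with "score" (0 to 1); they miss things now and then, are a little off and sometimes report something else, mostly with a low value. They report only what shows in the picture. A call takes as long as a camera call. They do not tell look-alikes from the thing itself.
- ctrl.search_frame(thing, camera): "uv" ([column, row] in pixels, amid what is visible of it).
The state is a dict: "time_s": time; "joints": joint angles; "dq": joint speeds; "tau": joint torques, N m; "eef_pos": TCP position; "ee_rot": TCP orientation; "force": force on the tool from outside, world axes, zero at the start; "wrist_torque": the same for the moment, N m; "grip_width": opening from 0.0 (shut) to 1.0 (fully open).
Only numpy, scipy, OpenCV 4.12 (cv2) and the standard library are available. Lean on these libraries where they do the work, as an engineer would, in place of code of your own. Each camera call takes 0.05 s, during which the arm holds its last target.

## Task

Load every sensor cartridge on the bench into the reader: first move the pipette-tip box off the reader's slideway on to the grey mat, then pull the spring plunger's T-knob up and twist it into its rest notch so that it stays retracted, draw the tray fully out and seat each cartridge in a bay of its own. Push the tray back towards home, turn the knob back and let go so that the pin rides on the tray's steel bar while the tray is still off home, then slide the tray by its handle until the pin drops fully into its blind hole. Disturb nothing else.

Things in the scene. Friction and masses are not known exactly. Their poses are not given: they have to be found in the camera images.
- reader: Cartridge reader, fixed; place and heading vary. Origin on the bench. Base plate x -170 to 130, y -250 to 230 mm, top 20 mm up; its bare -y half is the slideway between 6 mm high rails at x -130 and 98. A white housing spans the full width over y 20 to 220 mm: opening 20 to 85 mm up, roof top 115 mm up, grey console on it from y = 105 mm, 165 mm up. The tray slides out of the opening along the reader's -y.
- tray (a joint): Travel of the aluminium shuttle tray, m: 0 at home (where it starts, locked by the pin), growing as it is drawn out along the reader's -y; 0.19 fully out at its stop, -0.014 at the inner stop beyond home. Stays where left (2 N friction). A steel index bar, 32 mm wide, top 45 mm up, runs along its -x side; the 14 mm blind index hole in it is under the pin only within about 1 mm of 0.
- tray_handle (a point): Centre of the tray's black handle bar, 81 mm above the bench: level, along the reader's x, 122 mm long, 14 mm thick (y), 18 mm high, on an upright at each end (98 mm free between them, open below). Moves with the tray; at home 50 mm in front of the housing's face. Axes as the reader's.
- plunger (a joint): Lift of the upright spring plunger, m: 0 = pin (12 mm, round nose) fully down in the index hole; 0.012 = its tip rides on the index bar; 0.015 = held in the rest notch; above 0.018 the knob can turn; 0.022 = upper stop. The spring pulls down with 4 N at 0, 8 N at 0.02. Fixed axis at x = -110, y = -5 mm in the reader's frame.
- knob (a joint): Turn of the plunger's T-knob, rad, counter-clockwise from above: 0 = working position (cross pin in the deep slot, the pin can go down), 1.57 = over the rest notch, where on release the cross pin settles 3 mm down and holds the pin retracted. It turns only when lifted above 0.018, out of slot or notch. Stops at -0.03 and 1.60.
- knob_grip (a point): Centre of the black T-knob's cross bar: 60 mm long (this point's x: the reader's x when the knob reads 0, the reader's y when parked), 14 mm thick, 20 mm high. 145 mm above the bench with the pin down, higher by plunger. The sleeve below it ends 105 mm above the bench.
- mat_top (a point): Centre of the upper face of the grey rubber mat fixed on the bench, 150 mm (x) by 190 mm (y), 3 mm thick.
- tipbox_mid (a point): Closed pipette-tip box, 114 mm (x) by 58 mm (y) by 52 mm high, pink base and clear lid, about 150 g; this is its centre, 26 mm above its underside. Starts on the slideway, in the tray's way.
- cart0_mid (a point): Sensor cartridge (may be absent): slate-grey plastic body 76 mm (x) by 40 mm (y) by 16 mm, on its top an upright grip fin 46 mm (x) by 12 mm (y), 24 mm high; 40 mm high in all, about 80 g. This is its centre, 20 mm above its underside; z up when it lies flat. Fits either way round.
- cart1_mid (a point): Sensor cartridge (may be absent): slate-grey plastic body 76 mm (x) by 40 mm (y) by 16 mm, on its top an upright grip fin 46 mm (x) by 12 mm (y), 24 mm high; 40 mm high in all, about 80 g. This is its centre, 20 mm above its underside; z up when it lies flat. Fits either way round.
- cart2_mid (a point): Sensor cartridge (may be absent): slate-grey plastic body 76 mm (x) by 40 mm (y) by 16 mm, on its top an upright grip fin 46 mm (x) by 12 mm (y), 24 mm high; 40 mm high in all, about 80 g. This is its centre, 20 mm above its underside; z up when it lies flat. Fits either way round.
- cart3_mid (a point): Sensor cartridge (may be absent): slate-grey plastic body 76 mm (x) by 40 mm (y) by 16 mm, on its top an upright grip fin 46 mm (x) by 12 mm (y), 24 mm high; 40 mm high in all, about 80 g. This is its centre, 20 mm above its underside; z up when it lies flat. Fits either way round.
- bay0 (a point): One of the tray's 2 by 2 bays: open pocket 82 mm (x) by 46 mm (y), walls 8 mm thick and 10 mm high with sloping lead-in edges, floor 30 mm above the bench. This point, 20 mm above the floor's centre, is a seated cartridge's centre, long side along x. Moves with the tray; under the housing at home. Axes as the reader's.
- bay1 (a point): One of the tray's 2 by 2 bays: open pocket 82 mm (x) by 46 mm (y), walls 8 mm thick and 10 mm high with sloping lead-in edges, floor 30 mm above the bench. This point, 20 mm above the floor's centre, is a seated cartridge's centre, long side along x. Moves with the tray; under the housing at home. Axes as the reader's.
- bay2 (a point): One of the tray's 2 by 2 bays: open pocket 82 mm (x) by 46 mm (y), walls 8 mm thick and 10 mm high with sloping lead-in edges, floor 30 mm above the bench. This point, 20 mm above the floor's centre, is a seated cartridge's centre, long side along x. Moves with the tray; under the housing at home. Axes as the reader's.
- bay3 (a point): One of the tray's 2 by 2 bays: open pocket 82 mm (x) by 46 mm (y), walls 8 mm thick and 10 mm high with sloping lead-in edges, floor 30 mm above the bench. This point, 20 mm above the floor's centre, is a seated cartridge's centre, long side along x. Moves with the tray; under the housing at home. Axes as the reader's.
- wash_bottle: Bystander: white wash bottle, 68 mm across, 185 mm high; origin under its centre.
- beaker: Bystander: glass beaker, 72 mm across, 90 mm high; origin under its centre.
- tube_rack: Bystander: rack of capped tubes, 90 by 160 mm, 108 mm high; origin under its centre.
- mouse: Bystander: black computer mouse, 105 by 60 by 26 mm; origin under its centre.
Things that resemble listed ones, but are neither listed nor needed, are in the scene too. Leave any orange or purple look-alike of the part that bears cart3_mid alone.

How it is judged:
By the outcome, as a careful person would: the job done as asked, in the order asked, and still so for the second after the job is handed in, with the robot touching nothing.
Of cart0, cart1, cart2, cart3 only 2 to 4 are there at a start; the rules pass over those that are not, and their reading is None.
At some moment in a run one of tipbox, cart0, cart1, cart2, cart3 may be knocked a few centimetres aside while the robot is not near it.
Once in a run the grip may slacken for a moment while it holds something.
It also fails if it takes over 210 s, if anything falls off the work surface, if the arm or the gripper's body presses on something with over 40 N, if the wrist force passes 120 N, or if a joint passes its speed limit or range.

## Working session

There is one attempt and no reset: what is moved stays moved. The work goes in short steps, Python scripts to look and compute and a shell command to move; the robot and the scene stay as the last step left them, time stands still between calls to the robot, and variables do not carry over. Pictures are saved under pics/ and viewed, and the job is handed in when it is done.

```bash
ls; mkdir -p pics; python3 - <<'E'
from rig import ctrl
import cv2
s=ctrl.sense(); print(s)
for n in("side","top"):
    im=ctrl.capture(n); cv2.imwrite(f"pics/{n}0.png",im[:,:,::-1]); c=ctrl.get_calibration(n); print(n,c)
E
```

```text
pics
{'time_s': 0.0, 'joints': array([-1.37040784e+00,  3.13479833e-01,  1.49845785e+00, -2.65980667e-05,
        1.33101762e+00, -2.23385528e-01]), 'dq': array([ 9.76887597e-05,  1.06360301e-03, -4.41981981e-04,  1.96656694e-03,
       -2.11846034e-04,  4.44985992e-04]), 'tau': array([-7.28671966e-04, -4.12259960e+01, -2.59746820e+01, -1.93790734e-04,
        4.05841667e-03,  1.30017384e-05]), 'eef_pos': array([ 215.81645892, -478.29385809,  230.71200208]), 'ee_rot': array([ 0.14870671, -0.1487139 ,  0.69177412, -0.69081044]), 'force': array([1.00777995, 0.54359171, 0.30305185]), 'wrist_torque': array([ 0.01615201, -0.02954969,  0.02433983]), 'grip_width': 0.9982315190324066}
side {'fx': 499.5702506040552, 'fy': 499.5702506040552, 'cx': 317.5389292736327, 'cy': 246.2422434918377, 'k1': -0.025504646342193685, 'world_to_cam': array([[ 9.90586828e-01, -1.36773343e-01, -5.54886028e-03,
        -4.97364654e+02],
       [-8.96504530e-02, -6.17597355e-01, -7.81368225e-01,
         1.26886858e+02],
       [ 1.03443383e-01,  7.74510529e-01, -6.24045597e-01,
         1.41808880e+03],
       [ 0.00000000e+00,  0.00000000e+00,  0.00000000e+00,
         1.00000000e+00]])}
top {'fx': 584.6147997416144, 'fy': 584.6147997416144, 'cx': 317.80987530646166, 'cy': 242.79107338423154, 'k1': -0.17345621360822155, 'world_to_cam': array([[-2.21029144e-02, -9.99693868e-01, -1.11189277e-02,
        -1.77744086e+01],
       [-9.97036012e-01,  2.28612105e-02, -7.34612498e-02,
         5.09203172e+02],
       [ 7.36929531e-02,  9.46226361e-03, -9.97236088e-01,
         1.84410776e+03],
       [ 0.00000000e+00,  0.00000000e+00,  0.00000000e+00,
         1.00000000e+00]])}
```

View pics/side0.png

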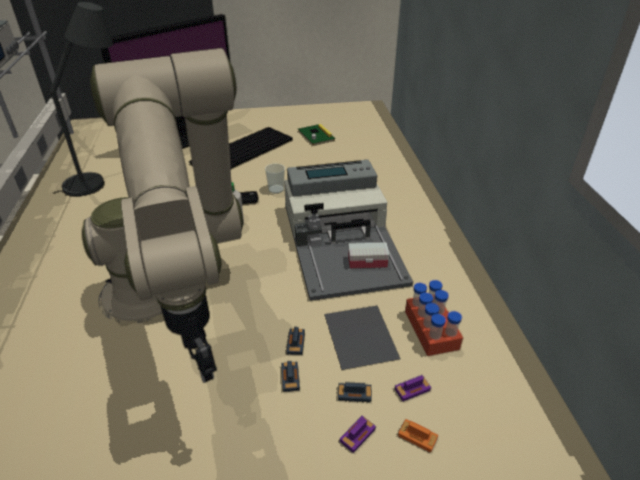

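View pics/top0.png

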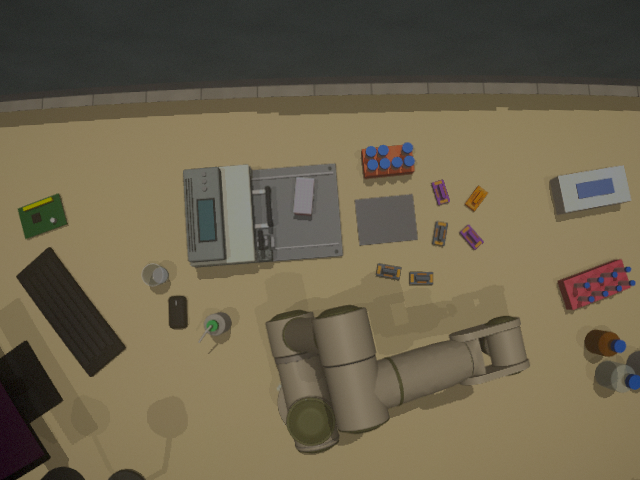

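```bash
cat > h.py <<'E'
import numpy as np, cv2
from rig import ctrl
from scipy.spatial.transform import Rotation as R
from scipy.optimize import least_squares
C={n:ctrl.get_calibration(n) for n in("side","top")}
def proj(n,P):
    c=C[n];P=np.atleast_2d(P).astype(float);M=c["world_to_cam"]
    q=P@M[:3,:3].T+M[:3,3];s=q[:,:2]/q[:,2:];r2=(s**2).sum(1,keepdims=True)
    s=s*(1+c["k1"]*r2);return np.c_[s[:,0]*c["fx"]+c["cx"],s[:,1]*c["fy"]+c["cy"]]
def unproj(n,uv,z):
    c=C[n];d=np.array([(uv[0]-c["cx"])/c["fx"],(uv[1]-c["cy"])/c["fy"]]);s=d.copy()
    for _ in range(20): s=d/(1+c["k1"]*(s@s))
    M=c["world_to_cam"];D=M[:3,:3].T@np.array([s[0],s[1],1]);O=-M[:3,:3].T@M[:3,3]
    return O+D*(z-O[2])/D[2]
def tri(uvs,uvt,x0=(450,0,50)):
    f=lambda p:np.r_[proj("side",p)[0]-uvs,proj("top",p)[0]-uvt]
    r=least_squares(f,x0);return r.x,np.abs(r.fun).max()
def shot(n,tag,box=None,k=4,pts=None):
    im=ctrl.capture(n);np.save(f"pics/{n}_{tag}.npy",im);return crop(im,n,tag,box,k,pts)
def crop(im,n,tag,box,k=4,pts=None):
    im=im[:,:,::-1].copy()
    x0,y0,x1,y1=box or (0,0,640,480)
    if not box:k=1
    o=cv2.resize(im[y0:y1,x0:x1],None,fx=k,fy=k,interpolation=cv2.INTER_CUBIC)
    for u in (pts if pts is not None else []):
        cv2.circle(o,(int((u[0]-x0+.5)*k),int((u[1]-y0+.5)*k)),2,(0,0,255),-1)
    if k>1:
        for x in range(x0-x0%20+20,x1,20): cv2.putText(o,str(x),((x-x0)*k,10),0,.35,(0,255,255),1);cv2.line(o,((x-x0)*k,12),((x-x0)*k,18),(0,255,255),1)
        for y in range(y0-y0%20+20,y1,20): cv2.putText(o,str(y),(0,(y-y0)*k+4),0,.35,(0,255,255),1)
    cv2.imwrite(f"pics/{n}_{tag}.png",o)
def Rdown(yaw):
    # tool y=-Z, jaw z axis at angle yaw in world xy
    z=np.array([np.cos(yaw),np.sin(yaw),0]);y=np.array([0,0,-1.]);x=np.cross(y,z)
    return R.from_matrix(np.c_[x,y,z])
def cur():
    s=ctrl.sense();q=s["ee_rot"];return s,np.array(s["eef_pos"]),R.from_quat([q[1],q[2],q[3],q[0]])
def yawof(r): z=r.as_matrix()[:,2];return np.arctan2(z[1],z[0])
def go(pos,yaw=None,half=True):
    """print shift (cm) and rotvec to get TCP to pos, jaw yaw"""
    s,p,r=cur()
    y0=yawof(r)
    if yaw is None: yaw=y0
    elif half: yaw=y0+(yaw-y0+np.pi/2)%np.pi-np.pi/2
    d=r.inv().apply(np.array(pos)-p)/10;rv=(r.inv()*Rdown(yaw)).as_rotvec()
    print("ROW",np.round(d,2).tolist(),np.round(rv,3).tolist(),"dist mm %.0f rows %d"%(np.linalg.norm(d)*10,max(np.ceil(np.linalg.norm(d)/4.17),np.ceil(np.degrees(np.linalg.norm(rv))/7.16))))
def st():
    s,p,r=cur();print("t%.2f p%s yaw%.3f F%s W%s g%.3f j%s"%(s["time_s"],np.round(p,1),yawof(r),np.round(s["force"],1),np.round(s["wrist_torque"],2),s["grip_width"],np.round(s["joints"],2)))
E
python3 - <<'E'
from h import *
for n,t in(("side",1),("top",1)): pass
a=cv2.imread("pics/side0.png")[:,:,::-1];b=cv2.imread("pics/top0.png")[:,:,::-1]
crop(a,"side","r0",(270,150,420,300),5);crop(b,"top","r0",(175,150,355,280),4)
crop(a,"side","c0",(265,310,445,460),4);crop(b,"top","c0",(350,165,500,295),5)
st()
for th in["cart0_mid","tipbox_mid","reader","tray_handle","knob_grip","mat_top","bay0"]:
    for n in C: print(th,n,[(np.round(x["uv"],1).tolist(),round(x["score"],2)) for x in ctrl.search_frame(th,n)][:8])
E
```

```text
t0.10 p[ 215.8 -478.3  230.8] yaw-1.147 F[ 0.2 -0.  -0.4] W[ 0.01 -0.01 -0.01] g0.999 j[-1.37  0.31  1.5  -0.    1.33 -0.22]
cart0_mid side [([288.5, 376.6], 0.68), ([356.0, 389.8], 0.53)]
cart0_mid top [([423.0, 276.9], 0.66), ([267.4, 209.4], 0.24)]
tipbox_mid side [([367.9, 254.4], 0.96)]
tipbox_mid top [([302.5, 198.0], 0.89)]
reader side [([337.8, 227.2], 0.68), ([293.5, 376.1], 0.58)]
reader top [([256.9, 216.2], 0.57)]
tray_handle side [([343.1, 225.0], 0.57), ([290.0, 373.6], 0.52)]
tray_handle top [([270.0, 212.3], 0.57)]
knob_grip side [([311.2, 208.7], 0.5)]
knob_grip top [([259.1, 240.4], 0.67)]
mat_top side [([357.0, 336.7], 0.69)]
mat_top top [([214.8, 323.5], 0.74), ([385.7, 218.4], 0.56)]
bay0 side [([338.1, 226.5], 0.65)]
bay0 top [([266.5, 208.1], 0.78)]
```

View pics/side_r0.png

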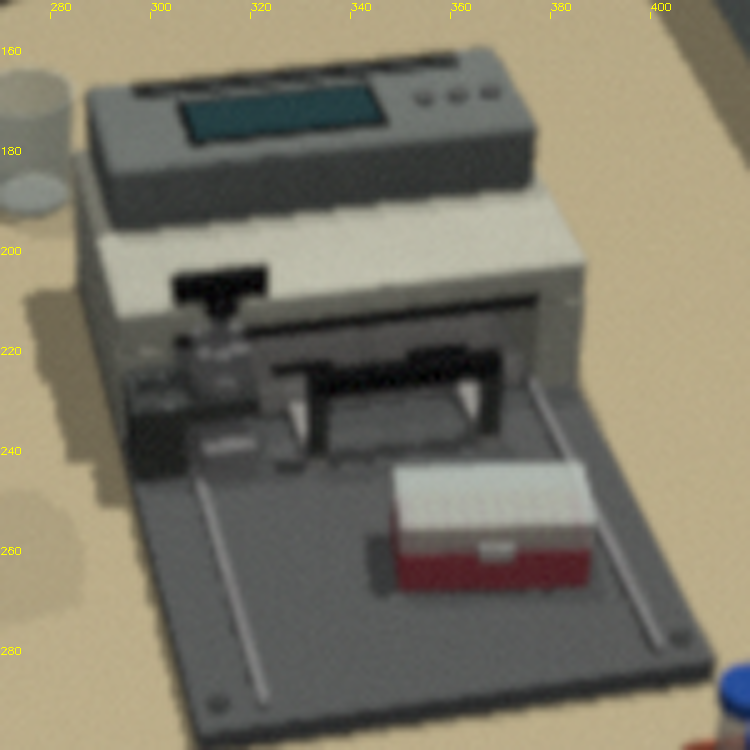

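View pics/top_r0.png

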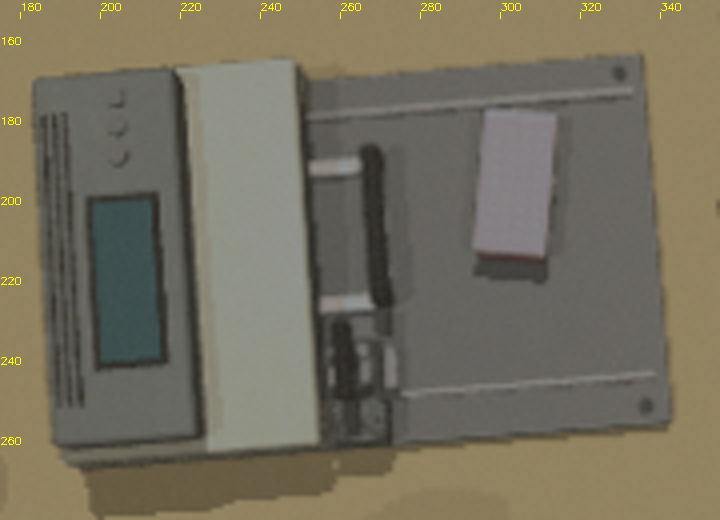

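View pics/side_c0.png

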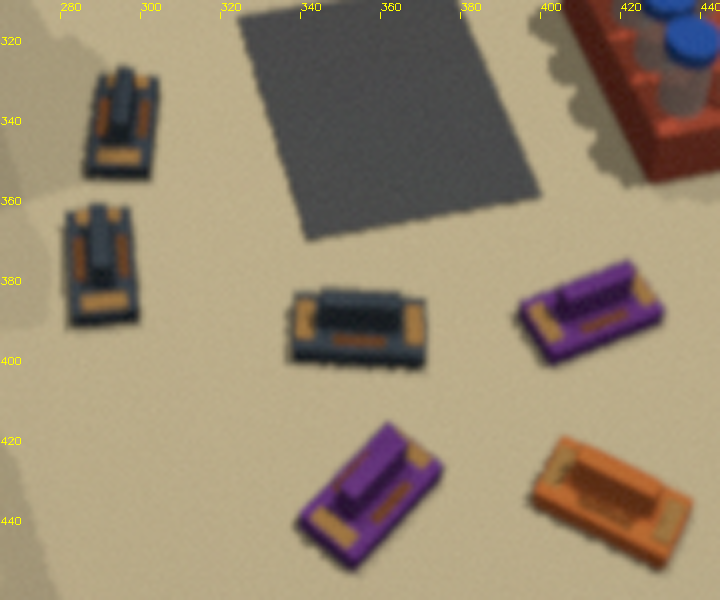

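View pics/top_c0.png

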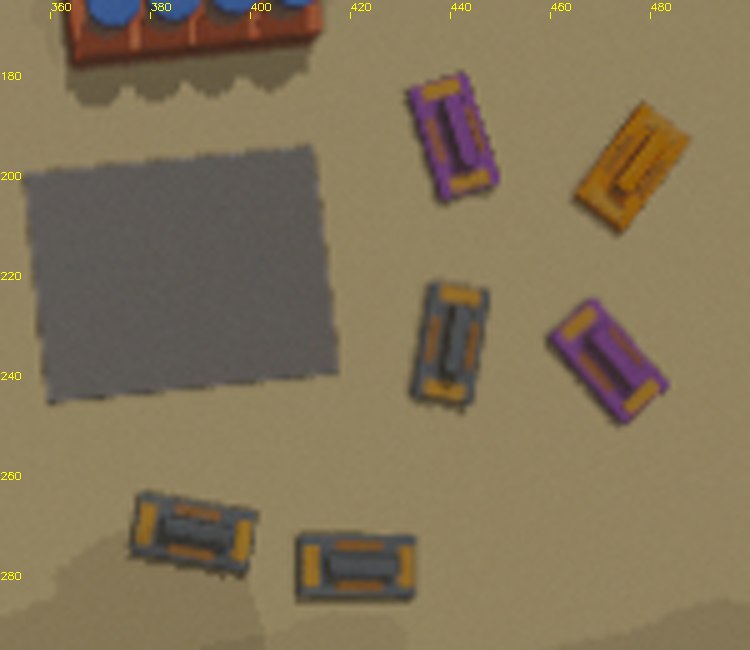

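```bash
cat > fit.py <<'E'
from h import *
S=[((-170,20,115),(122,315)),((130,20,115),(583,263)),((-170,-250,20),(195,737)),((130,-250,20),(713,660))]
T=[((130,-250,20),(640,56)),((-170,-250,20),(670,424)),((130,20,115),(297,60)),((-170,20,115),(322,443)),((130,20,115),(297,60))]
Cs=[((130,105,165),(535,130)),((130,220,165),(492,48)),((-170,105,165),(110,178)),((-170,220,165),(88,92))]
Ct=[((130,105,165),(172,68)),((-170,105,165),(203,436)),((130,220,165),(32,80)),((-170,220,165),(57,447))]
obs=[("side",p,np.array(u)/5+[270,150]-.5) for p,u in S+Cs]+[("top",p,np.array(u)/4+[175,150]-.5) for p,u in T+Ct]
def W(p,q): c,s=np.cos(q[2]),np.sin(q[2]);p=np.asarray(p,float);return np.array([q[0]+c*p[0]-s*p[1],q[1]+s*p[0]+c*p[1],p[2]])
def f(q): return np.concatenate([proj(n,W(p,q))[0]-u for n,p,u in obs])
if __name__=="__main__":
    for th0 in(0,1.57,3.14,-1.57):
        r=least_squares(f,[450,200,th0],loss="soft_l1");print(r.cost,r.x)
        if r.cost<60:
            for o,e in zip(obs,r.fun.reshape(-1,2)):print(o[0],o[1],np.round(e,1))
            q=r.x
            for nm,p in dict(knob=(-110,-5,145),handle=(-18,-30,81)).items(): print(nm,W(p,q),proj("side",W(p,q)),proj("top",W(p,q)))
E
python3 fit.py
```

```text
34.89197287869583 [6.18923045e+02 1.49051679e+02 6.00838208e-02]
side (-170, 20, 115) [-1.4  0.4]
side (130, 20, 115) [ 1.3 -0.4]
side (-170, -250, 20) [ 0.8 -0.3]
side (130, -250, 20) [1.4 0.1]
side (130, 105, 165) [ 4.1 -1.3]
side (130, 220, 165) [ 2.7 -2. ]
side (-170, 105, 165) [-3.9 -0.8]
side (-170, 220, 165) [-4.7 -1.7]
top (130, -250, 20) [ 1.2 -0. ]
top (-170, -250, 20) [1.7 0.6]
top (130, 20, 115) [-0.1  0. ]
top (-170, 20, 115) [0.7 1.6]
top (130, 20, 115) [-0.1  0. ]
top (130, 105, 165) [ 1.  -2.9]
top (-170, 105, 165) [-0.1  5. ]
top (130, 220, 165) [-1.6 -2.3]
top (-170, 220, 165) [-1.8  5.4]
knob [509.42177715 137.45545672 145.        ] [[313.39219132 206.94389614]] [[261.38239667 240.70327061]]
handle [602.756956   118.02495517  81.        ] [[344.83290996 225.44717017]] [[269.41615565 212.13271374]]
34.89197287870362 [618.9230434  149.05167872  -6.22310147]
side (-170, 20, 115) [-1.4  0.4]
side (130, 20, 115) [ 1.3 -0.4]
side (-170, -250, 20) [ 0.8 -0.3]
side (130, -250, 20) [1.4 0.1]
side (130, 105, 165) [ 4.1 -1.3]
side (130, 220, 165) [ 2.7 -2. ]
side (-170, 105, 
[... 1500 characters left out ...]
4]
side (-170, -250, 20) [ 0.8 -0.3]
side (130, -250, 20) [1.4 0.1]
side (130, 105, 165) [ 4.1 -1.3]
side (130, 220, 165) [ 2.7 -2. ]
side (-170, 105, 165) [-3.9 -0.8]
side (-170, 220, 165) [-4.7 -1.7]
top (130, -250, 20) [ 1.2 -0. ]
top (-170, -250, 20) [1.7 0.6]
top (130, 20, 115) [-0.1  0. ]
top (-170, 20, 115) [0.7 1.6]
top (130, 20, 115) [-0.1  0. ]
top (130, 105, 165) [ 1.  -2.9]
top (-170, 105, 165) [-0.1  5. ]
top (130, 220, 165) [-1.6 -2.3]
top (-170, 220, 165) [-1.8  5.4]
knob [509.42177663 137.45545589 145.        ] [[313.39219118 206.94389631]] [[261.38239694 240.70327078]]
handle [602.75695562 118.02495505  81.        ] [[344.83290985 225.44717021]] [[269.41615569 212.13271386]]
```

```bash
cat > fit2.py <<'E'
from fit import *
T=T[:4]
ob=[("side",p,np.array(u)/5+[270,150]-.5) for p,u in S]+[("top",p,np.array(u)/4+[175,150]-.5) for p,u in T]
cons=[("side",p,np.array(u)/5+[270,150]-.5) for p,u in Cs]+[("top",p,np.array(u)/4+[175,150]-.5) for p,u in Ct]
def f2(v):
    q=v[:3];o=dict(side=v[3:5],top=v[5:7]);w=v[7]
    e=[proj(n,W(p,q))[0]+o[n]-u for n,p,u in ob]
    e+=[proj(n,W((p[0]+(-w if p[0]>0 else w),p[1],p[2]),q))[0]+o[n]-u for n,p,u in cons]
    return np.r_[np.concatenate(e),v[3:7]/.7]
r=least_squares(f2,[619,149,.06,0,0,0,0,10]);print(r.cost,np.round(r.x,3))
print(np.round(r.fun[:-4].reshape(-1,2),1).tolist())
q=r.x[:3]
for fac in(0,1):
  pts={}
  for n,i in(("side",3),("top",5)):
    L=[]
    for a,b in [((-170,-250,20),(130,-250,20)),((-170,20,115),(130,20,115)),((130,-250,20),(130,20,20)),((-170,-250,20),(-170,20,20)),((-130,-250,26),(-130,20,26)),((98,-250,26),(98,20,26)),((-79,-30,90),(43,-30,90)),((-140,-5,155),(-80,-5,155)),((-170,20,115),(-170,220,115))]:
        for t in np.linspace(0,1,40): L.append(proj(n,W(np.array(a)*(1-t)+np.array(b)*t,q))[0]+fac*r.x[i:i+2])
    pts[n]=L
  a=cv2.imread("pics/side0.png")[:,:,::-1];b=cv2.imread("pics/top0.png")[:,:,::-1]
  crop(a,"side",f"f{fac}",(270,150,420,300),5,pts["side"]);crop(b,"top",f"f{fac}",(175,150,355,280),4,pts["top"])
E
python3 fit2.py
```

```text
14.6754076505366 [ 6.20077e+02  1.49455e+02  5.60000e-02 -3.60000e-01  6.92000e-01
  3.90000e-02 -3.86000e-01  1.20830e+01]
[[-1.4, 0.8], [1.3, 0.3], [0.4, 0.1], [1.1, 0.8], [1.3, -0.4], [1.4, 0.2], [0.0, -0.8], [0.4, 0.8], [0.6, -0.2], [-0.5, -1.0], [0.1, -0.8], [-0.8, -1.6], [1.3, 0.2], [-0.7, 0.0], [-1.4, 0.5], [-2.5, 0.2]]
```

View pics/side_f1.png

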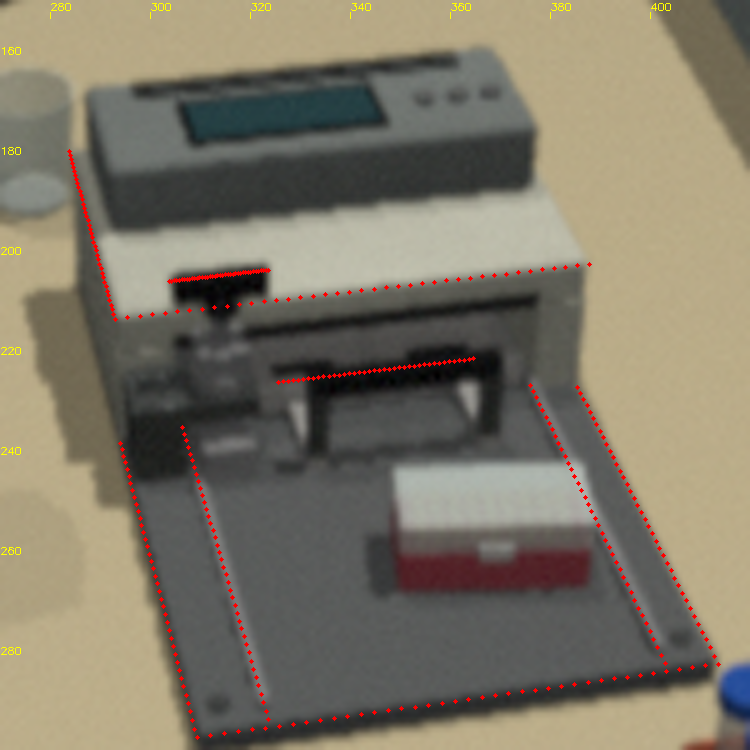

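View pics/top_f1.png

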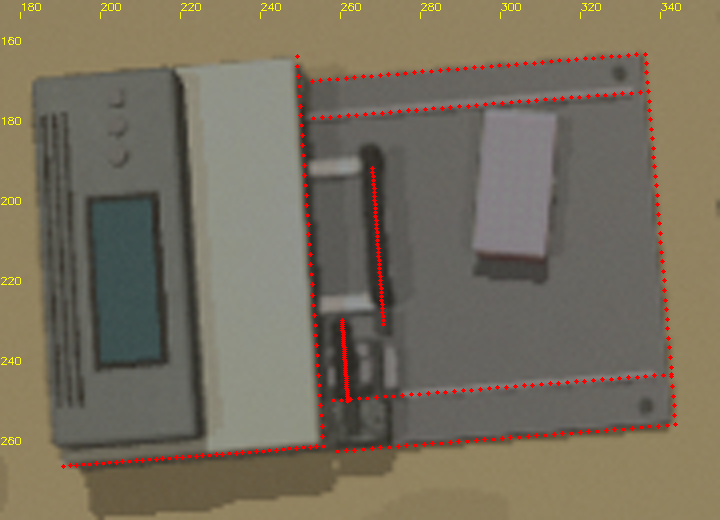

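```bash
cat > objs.py <<'E'
from fit import W
from h import *
Q=np.array([620.08,149.46,.056]);OFF=dict(side=np.array([-.36,.69]),top=np.array([.04,-.39]))
def P(n,X): return proj(n,X)+OFF[n]
def U(n,uv,z): return unproj(n,np.asarray(uv,float)-OFF[n],z)
def rectfit(corners,n,org,k,z):
    w=np.array([U(n,np.array(c)/k+org-.5,z)[:2] for c in corners]);c=w.mean(0)
    return w,c
def fitbox(corn,dx,dy,x0):
    """corn: list of (cam,org,k,(sx,sy,z),(cx,cy)); fit x,y,yaw"""
    def f(v):
        e=[]
        for n,org,k,s,u in corn: e.append(P(n,W((s[0]*dx/2,s[1]*dy/2,s[2]),v))[0]-(np.array(u)/k+org-.5))
        return np.concatenate(e)
    r=least_squares(f,x0,loss="soft_l1",f_scale=1.);return r.x,np.round(f(r.x).reshape(-1,2),1)
def wire(n,v,dx,dy,zs,fin=None):
    L=[]
    for z in zs:
        cs=[(1,1),(1,-1),(-1,-1),(-1,1),(1,1)]
        for a,b in zip(cs,cs[1:]):
            for t in np.linspace(0,1,15):
                L.append(P(n,W(((a[0]*(1-t)+b[0]*t)*dx/2,(a[1]*(1-t)+b[1]*t)*dy/2,z),v))[0])
    return L
def cartwire(n,v): return wire(n,v,76,40,(0,16))+wire(n,v,46,12,(40,))
E
python3 - <<'E'
from objs import *
t4=(np.array([175,150]),4);t5=(np.array([350,165]),5)
s5=(np.array([270,150]),5)
# tip box: yaw near 0
c=[("top",*t4,(1,1,72),(485,110)),("top",*t4,(1,-1,72),(556,113)),("top",*t4,(-1,-1,72),(546,257)),("top",*t4,(-1,1,72),(474,250)),
("side",*s5,(-1,1,72),(395,467)),("side",*s5,(1,1,72),(582,463)),("side",*s5,(1,-1,20),(590,585)),("side",*s5,(-1,-1,20),(398,590))]
tb=fitbox(c,114,58,[600,0,0]);print("tip",tb)
c=[("top",*t5,(1,1,3),(22,175)),("top",*t5,(1,-1,3),(312,146)),("top",*t5,(-1,-1,3),(338,373)),("top",*t5,(-1,1,3),(48,404))]
m=fitbox(c,150,190,[600,-200,0]);print("mat",m)
T=lambda L:[("top",*t5,s+(16,),u) for s,u in zip([(1,1),(1,-1),(-1,-1),(-1,1)],L)]
R_={}
for nm,L,x0 in [("A",[(142,490),(130,556),(247,578),(260,510)],[480,-200,1.5]),("B",[(296,533),(296,602),(415,600),(415,533)],[450,-280,1.5]),("C",[(490,290),(430,280),(410,400),(466,412)],[500,-300,0])]:
    R_[nm]=fitbox(T(L),76,40,x0);print(nm,R_[nm])
a=cv2.imread("pics/side0.png")[:,:,::-1];b=cv2.imread("pics/top0.png")[:,:,::-1]
for n,im,bx,k in(("side",a,(265,310,445,460),4),("top",b,(350,165,500,295),5)):
    crop(im,n,"cf",bx,k,sum([cartwire(n,R_[x][0]) for x in R_],[])+wire(n,m[0],150,190,(3,)))
    crop(im,n,"tb",(270,150,420,300) if n=="side" else (250,160,350,270),5,wire(n,tb[0],114,58,(20,72)))
E
```

```text
tip (array([ 6.54007108e+02,  1.29816491e+01, -9.61934330e-02]), array([[-0.5, -0.6],
       [ 0.2, -0.1],
       [-0. , -0. ],
       [-0.6,  0.4],
       [-0.7, -0.2],
       [ 0.4, -0.5],
       [ 0.3,  1.3],
       [-0.1,  1.5]]))
mat (array([ 5.79544447e+02, -2.49299434e+02,  8.13861644e-02]), array([[-0.1, -0.1],
       [ 0. , -0.2],
       [ 0.2,  0.2],
       [-0.2,  0.1]]))
A (array([ 414.14439707, -252.07943713,    1.76894549]), array([[  0.4,  16.7],
       [ -0. ,  -8.7],
       [ -0.3, -18.4],
       [ -0.1,   7.4]]))
B (array([ 393.53482611, -354.61762534,    1.53831879]), array([[  0.1,  11.2],
       [  0.1, -15.1],
       [ -0.1, -14.6],
       [ -0.1,  11.4]]))
C (array([ 5.28224232e+02, -4.23158677e+02,  1.63708514e-01]), array([[-15.5,   0.7],
       [  8.5,   0.4],
       [ 17.2,  -0.5],
       [ -6.1,  -0.6]]))
```

View pics/side_cf.png

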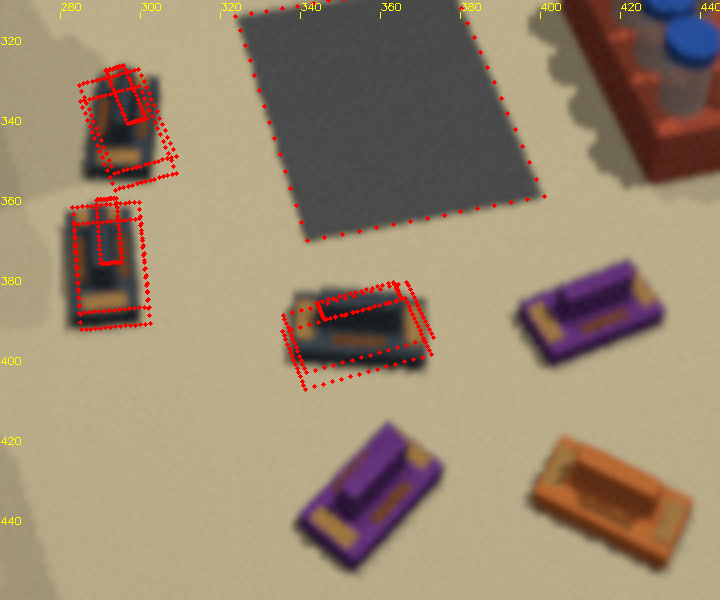

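View pics/top_cf.png

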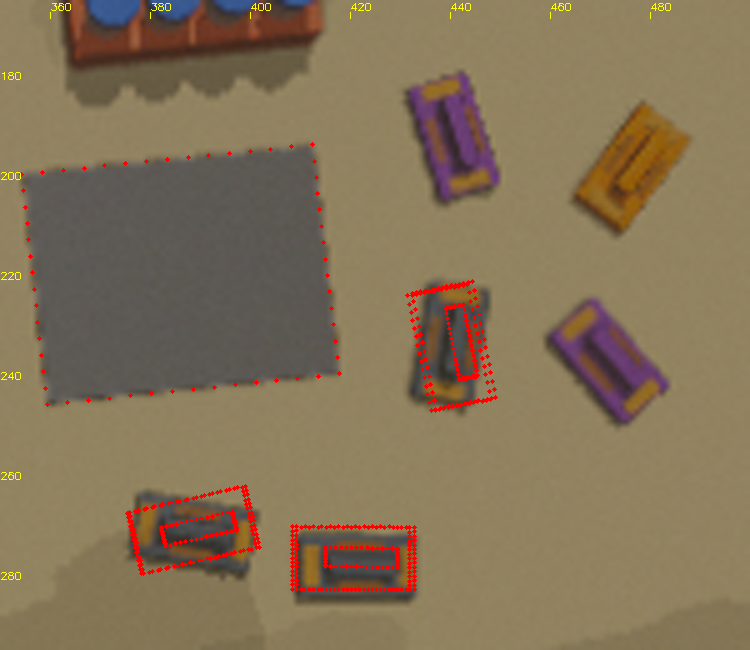

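View pics/side_tb.png

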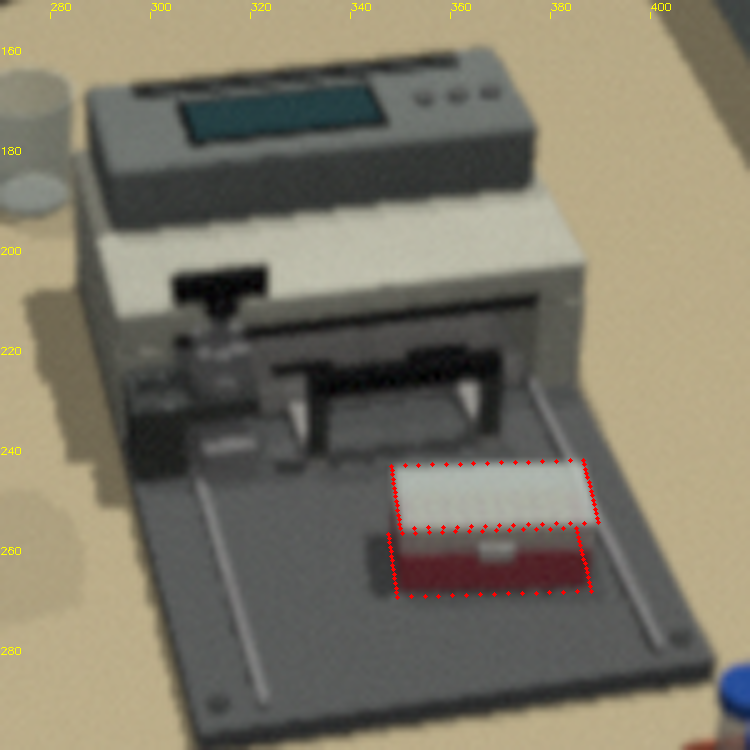

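```bash
sed -i 's/^def rectfit/TB=(654.0,13.0,-.0962);MAT=(579.5,-249.3,.0814)\ndef rectfit/' objs.py
python3 - <<'E'
from objs import *
t5=(np.array([350,165]),5)
T=lambda L:[("top",*t5,s+(16,),u) for s,u in zip([(1,-1),(1,1),(-1,1),(-1,-1)],L)]
R_={}
for nm,L,x0 in [("A",[(142,490),(130,556),(247,578),(260,510)],[480,-200,1.5]),("B",[(296,533),(296,602),(415,600),(415,533)],[450,-280,1.5]),("C",[(490,290),(430,280),(410,400),(466,412)],[500,-300,0])]:
    R_[nm]=fitbox(T(L),76,40,x0);print(nm,R_[nm])
go((654,13,150),1.475)
go((654,13,31),1.475)
E
```

```text
A (array([ 411.76325678, -251.98273155,    1.36595683]), array([[-0.1,  0.4],
       [ 0.1, -0.5],
       [ 0.2, -0.6],
       [-0.3,  0.7]]))
B (array([ 387.86114912, -354.4369391 ,    1.54916916]), array([[ 0. ,  0.6],
       [ 0.1, -0.7],
       [-0. , -0.4],
       [-0.2,  0.5]]))
C (array([ 5.28276202e+02, -4.19901979e+02, -2.17101184e-01]), array([[-0.1,  0.8],
       [-0.1,  0.3],
       [-0.3, -0.5],
       [ 0.6, -0.5]]))
ROW [-60.15, 8.13, -26.79] [-0.0, 0.52, -0.0] dist mm 663 rows 16
ROW [-60.15, 20.03, -26.79] [-0.0, 0.52, -0.0] dist mm 688 rows 17
```

```bash
python3 -m inch '[-30,3,-13.4,0,0.26,0,-30,3,-13.4,0,0.26,0,-30,3,-13.4,0,0.26,0,-30,3,-13.4,0,0.26,0,-30,3,-13.4,0,0.26,0,-30,3,-13.4,0,0.26,0,-30,3,-13.4,0,0.26,0,-30,3,-13.4,0,0.26,0]' -1 30
python3 -c "
from objs import *
st();go((654,13,130),1.475)"
```

```text
time_s: 1.47
eef_pos: [434.2, -232.5, 201.5]
ee_rot: [-0.058, 0.058, -0.705, 0.705]
force: [0.1, -0.5, -0.1]
grip_width: 0.997
t1.47 p[ 434.2 -232.5  201.5] yaw-1.407 F[ 0.1 -0.5 -0.1] W[-0.07  0.   -0.02] g0.997 j[-0.73  0.27  1.64 -0.    1.23  0.68]
ROW [-25.68, 7.15, -20.64] [-0.0, 0.259, -0.0] dist mm 337 rows 9
```

```bash
python3 -m inch '[-25.68,5,-20.64,0,0.259,0,-25.68,5,-20.64,0,0.259,0,-25.68,5,-20.64,0,0.259,0,-25.68,5,-20.64,0,0.259,0,-25.68,5,-20.64,0,0.259,0,-25.68,5,-20.64,0,0.259,0,-25.68,7,-20.64,0,0.259,0,-25.68,7,-20.64,0,0.259,0]' 
python3 -c "
from objs import *
shot('top','a1');shot('side','a1');st();go((654,13,31),1.475)"
```

```text
time_s: 2.13
eef_pos: [644.7, 2.5, 136.5]
ee_rot: [0.033, -0.034, -0.706, 0.706]
force: [-0.3, -0.6, 0.5]
grip_width: 1.0
t2.23 p[644.2   5.1 132.8] yaw-1.661 F[-0.2 -0.5 -0.5] W[ 0.01 -0.    0.04] g1.000 j[-0.17  0.66  1.23  0.    1.26  1.49]
ROW [-0.95, 10.18, -0.86] [0.001, 0.005, 0.005] dist mm 103 rows 3
```

View pics/top_a1.png

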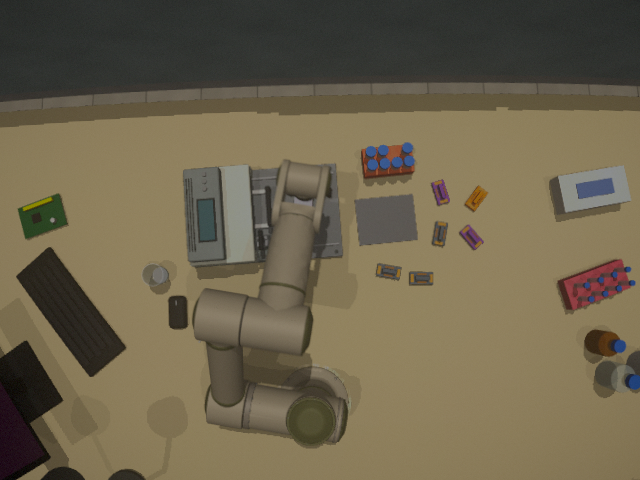

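View pics/side_a1.png

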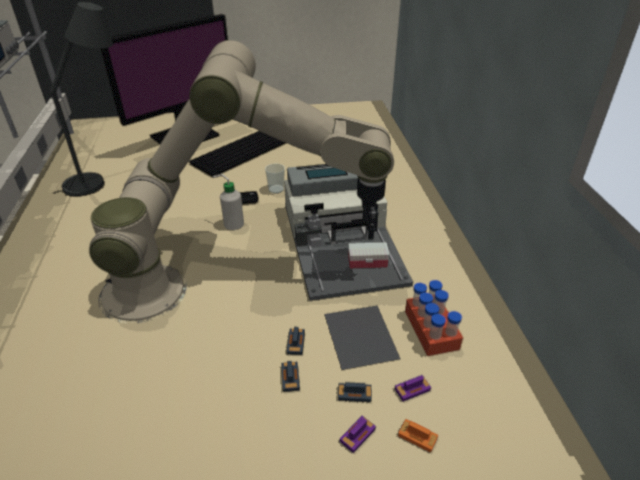

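```bash
python3 -m inch '[-0.95,2,-0.86,0,0,0,-0.95,2,-0.86,0,0,0,-0.95,6,-0.86,0,0,0,-0.95,10,-0.86,0,0,0,-0.95,10.2,-0.86,0,0,0,-0.95,10.2,-0.86,0,0,0]' 
python3 -c "
from objs import *
st();go((654,13,31),1.475)"
python3 -m inch '[0,0,0,0,0,0,0,0,0,0,0,0,0,0,0,0,0,0,0,0,0,0,0,0,0,0,0,0,0,0,0,0,0,0,0,0,0,0,0,0,0,0,0,0,0,0,0,0]' 1 30
python3 -c "
from objs import *
st();"
```

```text
time_s: 2.73
eef_pos: [652.6, 7.7, 34.2]
ee_rot: [-0.035, 0.033, 0.706, -0.706]
force: [-0.3, -0.1, 0.0]
grip_width: 0.998
t2.73 p[652.6   7.7  34.2] yaw-1.667 F[-0.3 -0.1  0. ] W[-0.    0.01 -0.05] g0.998 j[-0.17  0.79  1.27 -0.    1.08  1.5 ]
ROW [-0.09, 0.32, -0.54] [0.0, -0.0, 0.004] dist mm 6 rows 1
time_s: 3.4
eef_pos: [655.1, 8.0, 38.0]
ee_rot: [0.032, -0.035, -0.706, 0.706]
force: [-1.2, 0.4, 8.0]
grip_width: 0.677
t3.40 p[655.1   8.   38. ] yaw-1.666 F[-1.2  0.4  8. ] W[ 0.16  0.22 -0.03] g0.677 j[-0.17  0.78  1.27  0.    1.08  1.5 ]
```

```bash
python3 -m inch '[0,0,0,0,0,0,0,-1,0,0,0,0,0,-3,0,0,0,0,0,-6,0,0,0,0,0,-9,0,0,0,0,0,-9,0,0,0,0,0,-9,0,0,0,0]' 
python3 -c "
from objs import *
st();go((579.5,-249.3,130),np.pi/2+.08);shot('side','b',(270,150,420,300),5)"
```

```text
time_s: 3.98
eef_pos: [654.5, 8.1, 127.7]
ee_rot: [0.032, -0.035, -0.706, 0.707]
force: [-0.9, 0.3, -3.0]
grip_width: 0.676
t3.98 p[654.5   8.1 127.7] yaw-1.666 F[-0.9  0.3 -3. ] W[ 0.03  0.03 -0.  ] g0.676 j[-0.17  0.68  1.2  -0.    1.25  1.5 ]
ROW [5.02, -0.25, 26.34] [-0.001, -0.175, -0.005] dist mm 268 rows 7
```

View pics/side_b.png

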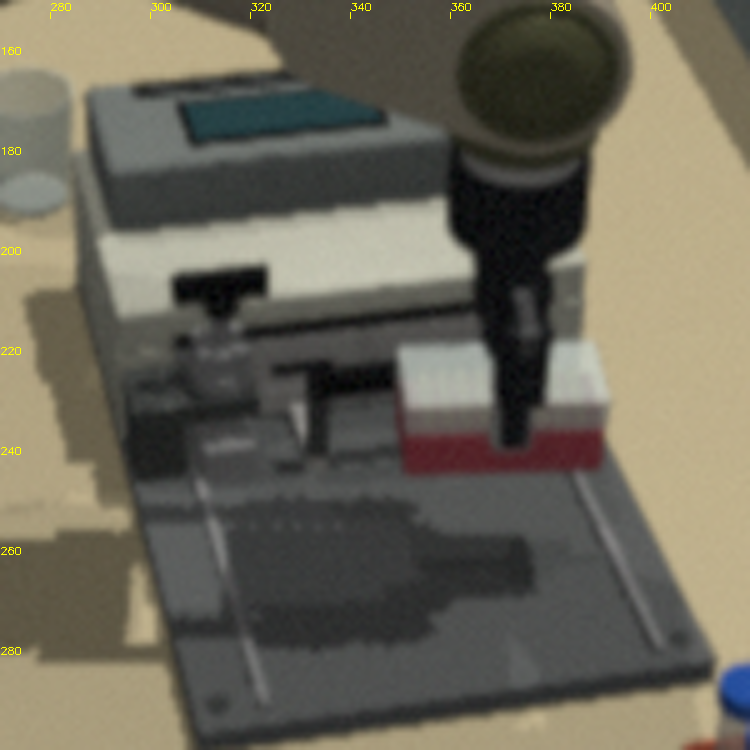

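```bash
python3 -m inch '[5,-0.3,26.3,0,-0.175,0,5,-0.3,26.3,0,-0.175,0,5,-0.3,26.3,0,-0.175,0,5,-0.3,26.3,0,-0.175,0,5,-0.3,26.3,0,-0.175,0,5,-0.3,26.3,0,-0.175,0,5,-0.3,26.3,0,-0.175,0,5,-0.3,26.3,0,-0.175,0]' 
python3 -c "
from objs import *
st();go((579.5,-249.3,23),np.pi/2+.08);"
```

```text
time_s: 4.7
eef_pos: [576.9, -252.8, 126.5]
ee_rot: [0.026, -0.027, 0.707, -0.706]
force: [-0.5, 0.4, -1.6]
grip_width: 0.673
t4.70 p[ 576.9 -252.8  126.5] yaw-1.496 F[-0.5  0.4 -1.6] W[-0.03  0.02 -0.01] g0.673 j[-0.6   0.63  1.29 -0.    1.22  0.9 ]
ROW [-0.31, 10.35, -0.33] [0.0, -0.005, 0.002] dist mm 104 rows 3
```

```bash
python3 -m inch '[-0.3,3,-0.3,0,0,0,-0.3,6,-0.3,0,0,0,-0.3,8.5,-0.3,0,0,0,-0.3,9.4,-0.3,0,0,0,-0.3,9.8,-0.3,0,0,0,-0.3,10.2,-0.3,0,0,0,-0.3,10.5,-0.3,0,0,0,-0.3,10.5,-0.3,0,0,0]' 
python3 -c "
from objs import *
st();shot('side','c',(300,260,450,400),5)"
```

```text
time_s: 5.37
eef_pos: [582.0, -245.6, 23.4]
ee_rot: [-0.029, 0.028, -0.706, 0.707]
force: [0.3, 0.4, -2.0]
grip_width: 0.676
t5.37 p[ 582.  -245.6   23.4] yaw-1.491 F[ 0.3  0.4 -2. ] W[-0.02 -0.02  0.03] g0.676 j[-0.58  0.76  1.36  0.    1.02  0.91]
```

View pics/side_c.png

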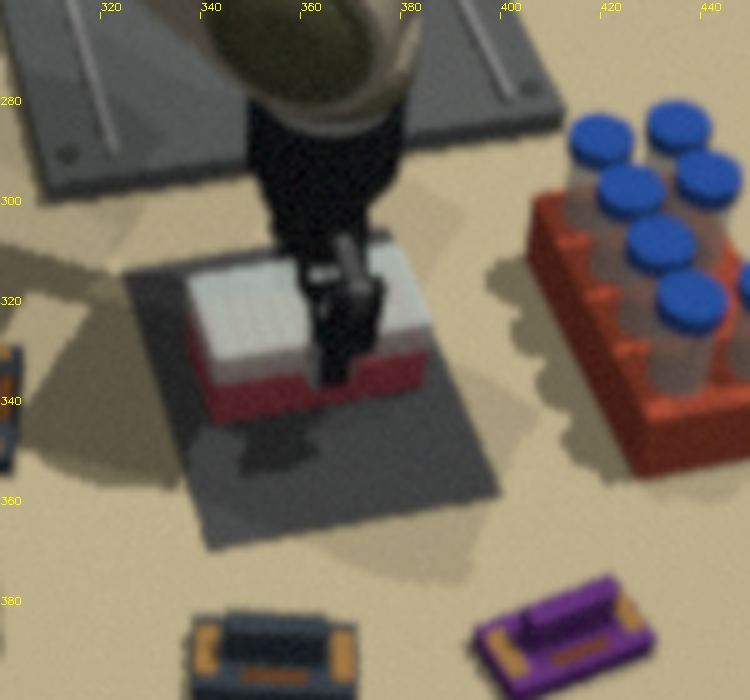

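```bash
python3 -m inch '[0,0.1,0,0,0,0,0,0.2,0,0,0,0,0,0.3,0,0,0,0,0,0.3,0,0,0,0]' 

```

```text
time_s: 5.75
eef_pos: [581.9, -245.8, 21.0]
ee_rot: [-0.028, 0.028, -0.706, 0.707]
force: [-3.9, 1.4, 6.7]
grip_width: 0.673
```

```bash
python3 -m inch '[0,0,0,0,0,0,0,0,0,0,0,0,0,0,0,0,0,0,0,-0.5,0,0,0,0,0,-3,0,0,0,0,0,-6,0,0,0,0,0,-10,0,0,0,0,0,-14,0,0,0,0]' -1
python3 -c "
from objs import *
st();go((509.4,137.4,190),.056+np.pi/2)"
```

```text
time_s: 6.42
eef_pos: [581.2, -245.2, 161.2]
ee_rot: [0.028, -0.029, 0.707, -0.706]
force: [0.8, -1.0, -0.3]
grip_width: 0.999
t6.42 p[ 581.2 -245.2  161.2] yaw-1.491 F[ 0.8 -1.  -0.3] W[-0.01  0.02  0.02] g0.999 j[-0.58  0.6   1.25  0.    1.29  0.91]
ROW [4.11, -2.84, -38.72] [0.001, 0.024, 0.001] dist mm 390 rows 10
```

```bash
python3 -c "
from objs import *
kw=W((-110,-5,145),Q);print(kw,P('side',kw),P('top',kw))
us=np.array([313.5,206.7])-OFF['side'];ut=np.array([260.75,239.5])-OFF['top']
print(tri(us,ut))
print(U('top',[260.75,239.5],153),U('side',[313.5,206.7],145))
go((*kw[:2],190),.056+np.pi/2)
"
```

```text
[510.53228861 138.31105707 145.        ] [[313.36445063 207.44362402]] [[261.13090785 239.94824999]]
(array([511.40978704, 139.23770379, 146.99819186]), np.float64(0.10932925487011858))
[511.24858787 138.56978013 153.        ] [511.44920203 142.16678213 145.        ]
ROW [3.99, -2.84, -38.8] [0.001, 0.024, 0.001] dist mm 391 rows 10
```

```bash
python3 -m inch '[4,-3,-38.8,0,0.024,0,4,-3,-38.8,0,0.024,0,4,-3,-38.8,0,0.024,0,4,-3,-38.8,0,0.024,0,4,-3,-38.8,0,0.024,0,4,-3,-38.8,0,0.024,0,4,-3,-38.8,0,0.024,0,4,-3,-38.8,0,0.024,0]' 0

```

```text
time_s: 7.08
eef_pos: [520.6, 83.1, 186.0]
ee_rot: [-0.02, 0.019, -0.707, 0.707]
force: [0.6, 0.3, 0.5]
grip_width: 0.501
```

```bash
python3 -c "
from objs import *
st();go((511,138.6,185),.056+np.pi/2)
"
```

```text
t7.08 p[520.6  83.1 186. ] yaw-1.515 F[0.6 0.3 0.5] W[ 0.02 -0.04 -0.01] g0.501 j[-0.06  0.36  1.56  0.    1.22  1.45]
ROW [0.65, 0.1, -5.59] [-0.0, -0.0, -0.001] dist mm 56 rows 2
```

```bash
python3 -m inch '[0.65,0,-4,0,0,0,0.65,0,-5,0,0,0,0.65,0,-5.4,0,0,0,0.65,0,-5.4,0,0,0]' 0
python3 -c "
from objs import *
st();go((511,138.6,126),.056+np.pi/2)
"
```

```text
time_s: 7.42
eef_pos: [511.9, 135.1, 185.5]
ee_rot: [-0.02, 0.02, -0.707, 0.707]
force: [0.6, 0.2, -0.5]
grip_width: 0.498
t7.42 p[511.9 135.1 185.5] yaw-1.514 F[ 0.6  0.2 -0.5] W[ 0.02 -0.02 -0.01] g0.498 j[ 0.04  0.36  1.55 -0.    1.23  1.55]
ROW [0.07, 5.95, -0.36] [-0.0, 0.001, -0.0] dist mm 60 rows 2
```

```bash
python3 -m inch '[0.05,2,-0.2,0,0,0,0.05,4,-0.2,0,0,0,0.05,5.5,-0.2,0,0,0,0.05,5.9,-0.2,0,0,0,0.05,5.9,-0.2,0,0,0,0.05,5.9,-0.2,0,0,0]' 0
python3 -c "
from objs import *
st();go((511,138.6,126),.056+np.pi/2);shot('side','d',(270,150,420,300),5);shot('top','d',(175,150,355,280),4)
"
```

```text
time_s: 7.92
eef_pos: [511.9, 135.9, 127.0]
ee_rot: [-0.02, 0.019, -0.707, 0.707]
force: [0.4, 0.8, -0.1]
grip_width: 0.5
t7.92 p[511.9 135.9 127. ] yaw-1.516 F[ 0.4  0.8 -0.1] W[-0.02 -0.06 -0.  ] g0.500 j[ 0.04  0.43  1.62 -0.    1.09  1.55]
ROW [0.07, 0.1, -0.27] [-0.0, -0.002, -0.001] dist mm 3 rows 1
```

View pics/side_d.png

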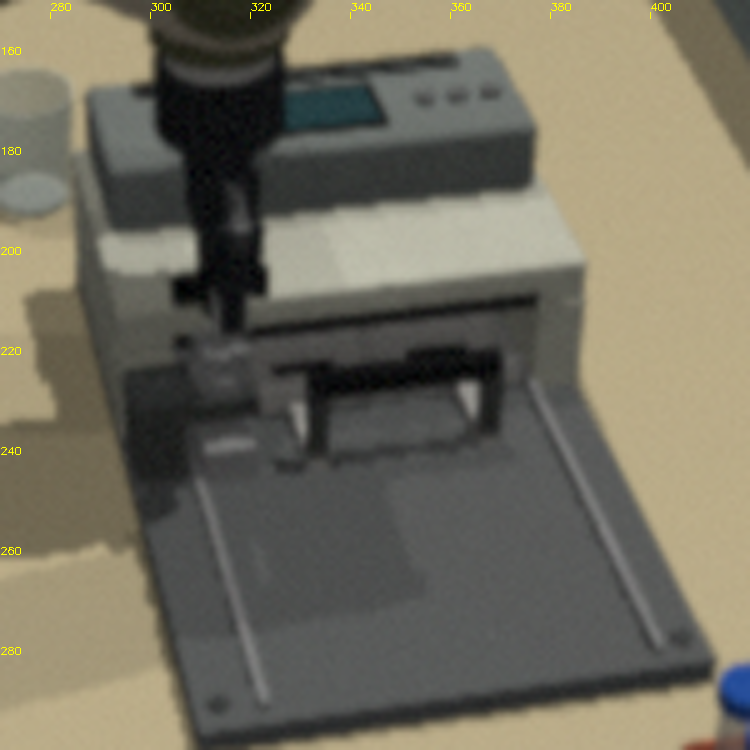

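```bash
python3 -c "
from objs import *
p=P('side',(513.2,135.9-26,130))[0];print((p-[270,150]+.5)*5)
p=P('side',(513.2,135.9-26,170))[0];print((p-[270,150]+.5)*5)
go((510.4,137.6,126),.056+np.pi/2)
"
```

```text
[230.35536621 337.19653497]
[229.83543188 280.80372126]
ROW [0.15, 0.13, -0.13] [-0.0, -0.001, -0.002] dist mm 2 rows 1
```

```bash
python3 -m inch '[0.1,0.1,-0.2,0,0,0,0.1,0.1,-0.2,0,0,0,0.1,0.1,-0.2,0,0,0,0.1,0.1,-0.2,0,0,0,0.1,0.1,-0.2,0,0,0,0.1,0.1,-0.2,0,0,0,0.1,0.1,-0.2,0,0,0,0.1,0.1,-0.2,0,0,0]' 1 50
python3 -m inch '[0,0,0,0,0,0,0,0,0,0,0,0]'
python3 -c "
from objs import *
st()"
```

```text
time_s: 8.68
eef_pos: [510.1, 140.0, 125.9]
ee_rot: [0.02, -0.019, 0.708, -0.706]
force: [-0.7, 7.8, 2.6]
grip_width: 0.154
time_s: 8.85
eef_pos: [510.2, 140.0, 125.9]
ee_rot: [0.02, -0.019, 0.708, -0.706]
force: [-0.7, 6.5, 3.2]
grip_width: 0.157
t8.85 p[510.2 140.  125.9] yaw-1.515 F[-0.7  6.5  3.2] W[1.08 0.16 0.02] g0.157 j[0.05 0.43 1.63 0.   1.09 1.56]
```

```bash
python3 -m inch '[0,0,-0.2,0,0,0,0,-0.5,-0.2,0,0,0,0,-1,-0.2,0,0,0,0,-1.5,-0.2,0,0,0,0,-1.9,-0.2,0,0,0,0,-1.9,-0.2,0,0,0,0,-1.9,-0.2,0,0,0]'
python3 -c "
from objs import *
st()"
```

```text
time_s: 9.43
eef_pos: [509.8, 140.7, 144.1]
ee_rot: [-0.02, 0.02, -0.707, 0.707]
force: [2.4, 0.3, -8.6]
grip_width: 0.157
t9.43 p[509.8 140.7 144.1] yaw-1.515 F[ 2.4  0.3 -8.6] W[-0.19 -0.37  0.01] g0.157 j[ 0.05  0.41  1.61 -0.    1.13  1.56]
```

```bash
python3 -m inch '[0,-0.25,0,0,0,0,0,-0.25,0,0,0,0,0,-0.25,0,0,0,0]'
python3 -m inch '[0,0,0,0,-0.1,0,0,0,0,0,-0.2,0,0,0,0,0,-0.3,0,0,0,0,0,-0.4,0,0,0,0,0,-0.5,0,0,0,0,0,-0.6,0,0,0,0,0,-0.7,0,0,0,0,0,-0.78,0]'
python3 -c "
from objs import *
st()"
```

```text
time_s: 9.68
eef_pos: [509.9, 140.7, 146.6]
ee_rot: [-0.02, 0.02, -0.707, 0.707]
force: [1.6, -0.8, -8.6]
grip_width: 0.154
time_s: 10.35
eef_pos: [510.2, 140.3, 146.6]
ee_rot: [-0.289, 0.289, -0.645, 0.646]
force: [3.3, -3.4, -9.2]
grip_width: 0.157
t10.35 p[510.2 140.3 146.6] yaw-0.730 F[ 3.3 -3.4 -9.2] W[-0.52 -0.65 -0.01] g0.157 j[ 0.05  0.4   1.6  -0.    1.13  0.78]
```

```bash
python3 -m inch '[0,0,0,0,-0.1,0,0,0,0,0,-0.2,0,0,0,0,0,-0.3,0,0,0,0,0,-0.4,0,0,0,0,0,-0.5,0,0,0,0,0,-0.6,0,0,0,0,0,-0.7,0,0,0,0,0,-0.79,0]'
python3 -m inch '[0,0,0,0,-0.01,0,0,0,0,0,-0.01,0]'
python3 -c "
from objs import *
st()"
```

```text
time_s: 11.02
eef_pos: [510.7, 140.3, 146.9]
ee_rot: [0.515, -0.514, 0.484, -0.486]
force: [4.9, -2.7, -9.6]
grip_width: 0.156
time_s: 11.18
eef_pos: [510.7, 140.3, 146.9]
ee_rot: [0.516, -0.516, 0.483, -0.484]
force: [5.7, -4.1, -9.1]
grip_width: 0.154
t11.18 p[510.7 140.3 146.9] yaw0.066 F[ 5.7 -4.1 -9.1] W[-0.46 -1.02 -0.02] g0.154 j[ 0.05  0.4   1.6  -0.    1.13 -0.02]
```

```bash
python3 -m inch '[0,0.2,0.1,0,0,0,0,0.4,0.1,0,0,0,0,0.7,0.15,0,0,0,0,0.9,0.15,0,0,0,0,0.9,0.15,0,0,0]'
python3 -c "
from objs import *
st()"
```

```text
time_s: 11.6
eef_pos: [511.5, 140.5, 140.5]
ee_rot: [-0.516, 0.516, -0.483, 0.484]
force: [-11.0, -6.8, 18.9]
grip_width: 0.15
t11.60 p[511.5 140.5 140.5] yaw0.065 F[-11.   -6.8  18.9] W[-1.1   1.64 -0.  ] g0.150 j[ 0.05  0.41  1.61 -0.    1.12 -0.02]
```

```bash
python3 -m inch '[0,-0.2,0,0,0,0,0,-0.2,0,0,0,0,0,-0.2,0,0,0,0,0,-0.2,0,0,0,0,0,-0.2,0,0,0,0]' 0
python3 -m inch '[0,-2,0,0,0,0,0,-5,0,0,0,0,0,-8,0,0,0,0,0,-8,-4,0,0,0,0,-8,-8,0,0,0,0,-8,-8,0,0,0]' 
python3 -c "
from objs import *
st();shot('side','e',(270,150,420,300),5);shot('top','e',(175,150,355,280),4)"
```

```text
time_s: 12.02
eef_pos: [511.5, 141.0, 139.7]
ee_rot: [0.516, -0.516, 0.484, -0.483]
force: [-0.8, 0.7, 0.4]
grip_width: 0.502
time_s: 12.52
eef_pos: [425.4, 135.9, 218.6]
ee_rot: [-0.515, 0.518, -0.485, 0.482]
force: [0.5, -0.6, 0.4]
grip_width: 0.499
t12.52 p[425.4 135.9 218.6] yaw0.066 F[ 0.5 -0.6  0.4] W[ 0.02 -0.03  0.01] g0.499 j[ 0.05  0.15  1.73  0.    1.26 -0.02]
```

View pics/side_e.png

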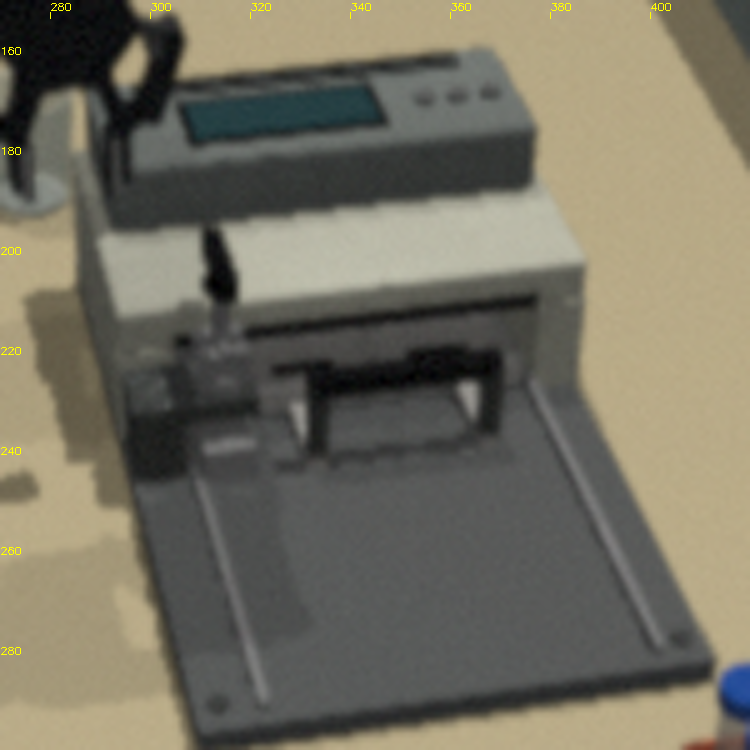

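View pics/top_e.png

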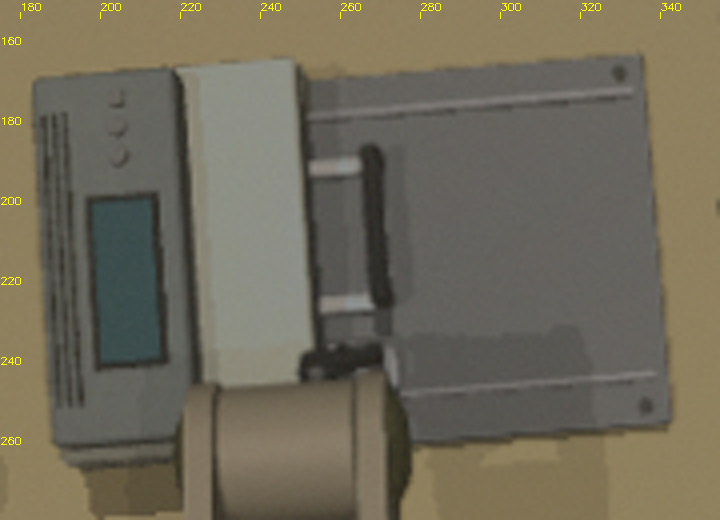

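```bash
python3 -c "
from objs import *
ht=np.array([379,225])/4+[175,150]-.5;hs=np.array([403,371])/5+[270,150]-.5
print(ht,U('top',ht,90),U('side',hs,83),tri(hs-OFF['side'],ht-OFF['top']))
h=U('top',ht,90)[:2]-Q[:2];c,s=np.cos(Q[2]),np.sin(Q[2]);print('reader frame',c*h[0]+s*h[1],-s*h[0]+c*h[1])
go((618,121,190),.056+np.pi/2)
"
```

```text
[269.25 205.75] [620.25204306 117.5691436   90.        ] [621.4937007  125.27332517  83.        ] (array([620.14602983, 117.73217834,  88.5932676 ]), np.float64(0.09715468529248028))
reader frame -1.613181317142842 -31.850493979856918
ROW [2.7, 3.03, 18.56] [-0.001, -1.562, 0.001] dist mm 190 rows 13
```

```bash
python3 -m inch '[1,3,10,0,0.79,0,1,3,10,0,0.79,0,1,3,10,0,0.79,0,1,3,10,0,0.79,0,1,3,10,0,0.79,0,1,3,10,0,0.79,0,1,3,10,0,0.79,0]' 0
python3 -c "
from objs import *
st();go((619.5,119.5,150),.056-np.pi/2)"
```

```text
time_s: 13.2
eef_pos: [533.4, 132.1, 189.2]
ee_rot: [0.288, -0.288, 0.646, -0.646]
force: [0.4, -0.3, 0.2]
grip_width: 0.505
t13.20 p[533.4 132.1 189.2] yaw-0.732 F[ 0.4 -0.3  0.2] W[-0.04  0.03  0.05] g0.505 j[0.03 0.4  1.49 0.   1.25 0.76]
ROW [-4.82, 3.92, 7.25] [0.0, 0.783, -0.0] dist mm 95 rows 7
```

```bash
python3 -m inch '[-4.8,3.9,7.2,0,0.783,0,-4.8,3.9,7.2,0,0.783,0,-4.8,3.9,7.2,0,0.783,0,-4.8,3.9,7.2,0,0.783,0,-4.8,3.9,7.2,0,0.783,0,-4.8,3.9,7.2,0,0.783,0,-4.8,3.9,7.2,0,0.783,0,-4.8,3.9,7.2,0,0.783,0]' 0
python3 -c "
from objs import *
st();go((619.5,119.5,64),.056-np.pi/2);shot('side','f',(270,150,420,300),5)"
```

```text
time_s: 13.87
eef_pos: [618.8, 120.3, 150.1]
ee_rot: [0.022, -0.022, 0.707, -0.707]
force: [-0.3, 0.1, 0.0]
grip_width: 0.501
t13.87 p[618.8 120.3 150.1] yaw-1.509 F[-0.3  0.1  0. ] W[-0.03 -0.02  0.01] g0.501 j[0.01 0.61 1.26 0.   1.27 1.52]
ROW [-0.07, 8.61, 0.08] [0.0, 0.005, -0.0] dist mm 86 rows 3
```

View pics/side_f.png

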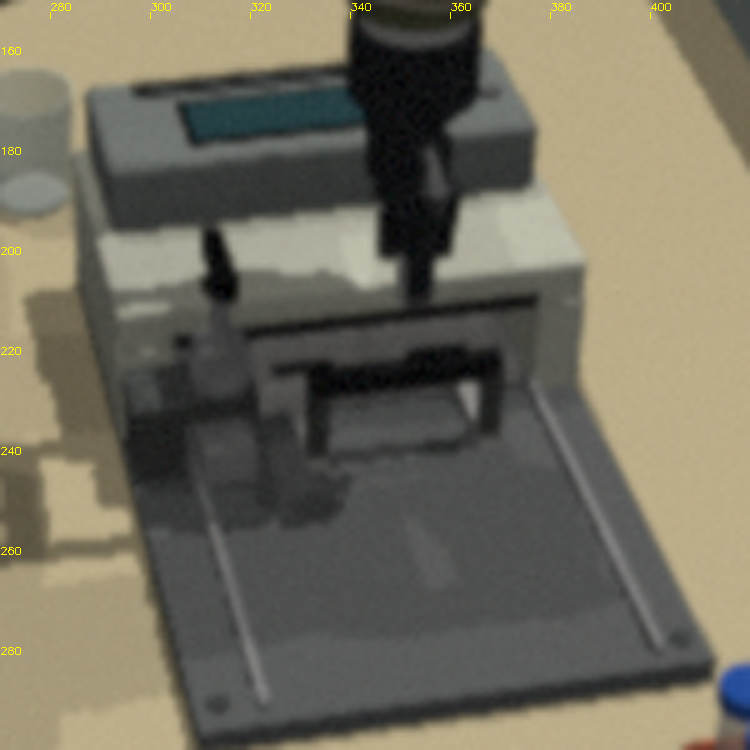

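```bash
python3 -m inch '[1.2,2,0.1,0,0,0,1.2,4,0.1,0,0,0,1.2,6,0.1,0,0,0,1.2,8,0.1,0,0,0,1.2,8.6,0.1,0,0,0,1.2,8.6,0.1,0,0,0]' 0
python3 -c "
from objs import *
st();shot('side','g',(270,150,420,300),5)"
```

```text
time_s: 14.42
eef_pos: [606.0, 117.6, 63.1]
ee_rot: [-0.022, 0.023, -0.706, 0.707]
force: [-0.1, -4.1, 0.2]
grip_width: 0.503
t14.42 p[606.  117.6  63.1] yaw-1.507 F[-0.1 -4.1  0.2] W[-0.44 -0.   -0.07] g0.503 j[ 0.    0.68  1.39 -0.    1.08  1.51]
```

View pics/side_g.png

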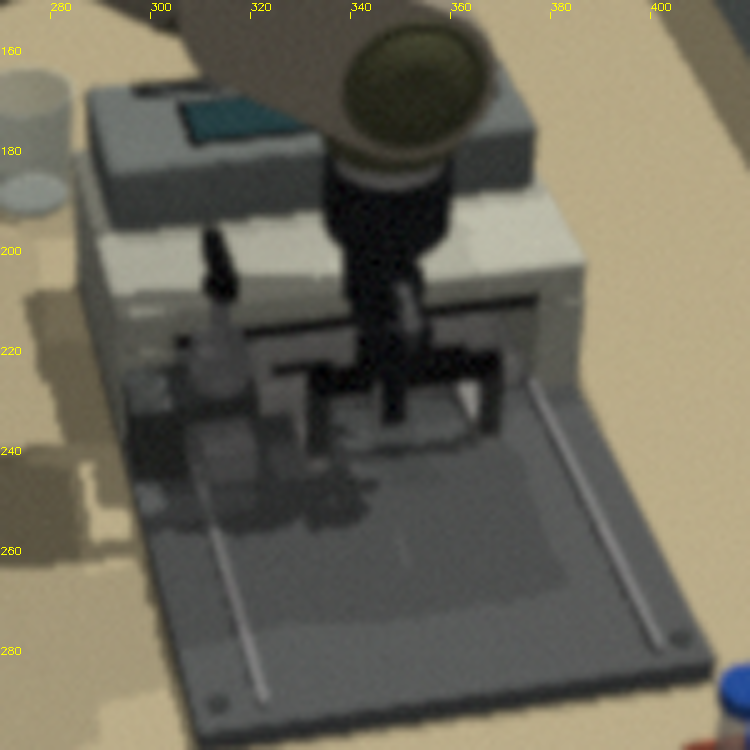

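```bash
python3 -m inch '[0,0,0.15,0,0,0,0,0,0.15,0,0,0,0,0,0.15,0,0,0,0,0,0.15,0,0,0,0,0,0.15,0,0,0,0,0,0.15,0,0,0]' 1 50
python3 -c "
from objs import *
st()"
```

```text
time_s: 14.97
eef_pos: [606.4, 117.4, 65.3]
ee_rot: [0.023, -0.022, 0.707, -0.707]
force: [0.4, 1.6, 4.4]
grip_width: 0.154
t14.97 p[606.4 117.4  65.3] yaw-1.508 F[0.4 1.6 4.4] W[ 0.31 -0.15 -0.24] g0.154 j[0.   0.68 1.39 0.   1.08 1.51]
```

```bash
python3 -m inch '[0,0,1,0,0,0,0.02,0,3,0,0,0,0.04,0,6,0,0,0,0.06,0,9,0,0,0,0.08,0,12,0,0,0,0.1,0,14.5,0,0,0,0.12,0,16.5,0,0,0,0.12,0,17.5,0,0,0]'
python3 -m inch '[0,0,0.5,0,0,0,0,0,1,0,0,0,0,0,1.4,0,0,0,0,0,1.8,0,0,0,0,0,1.9,0,0,0]'
python3 -c "
from objs import *
st();shot('side','g2',(270,150,420,300),5)"
```

```text
time_s: 15.63
eef_pos: [616.3, -60.0, 65.3]
ee_rot: [-0.022, 0.021, -0.707, 0.707]
force: [2.1, 3.1, 5.0]
grip_width: 0.156
time_s: 16.05
eef_pos: [616.7, -68.8, 65.2]
ee_rot: [0.022, -0.023, 0.711, -0.702]
force: [-0.9, 40.5, 12.2]
grip_width: 0.149
t16.05 p[616.7 -68.8  65.2] yaw-1.507 F[-0.9 40.5 12.2] W[ 6.    0.03 -0.35] g0.149 j[-0.3   0.68  1.37  0.01  1.09  1.2 ]
```

View pics/side_g2.png

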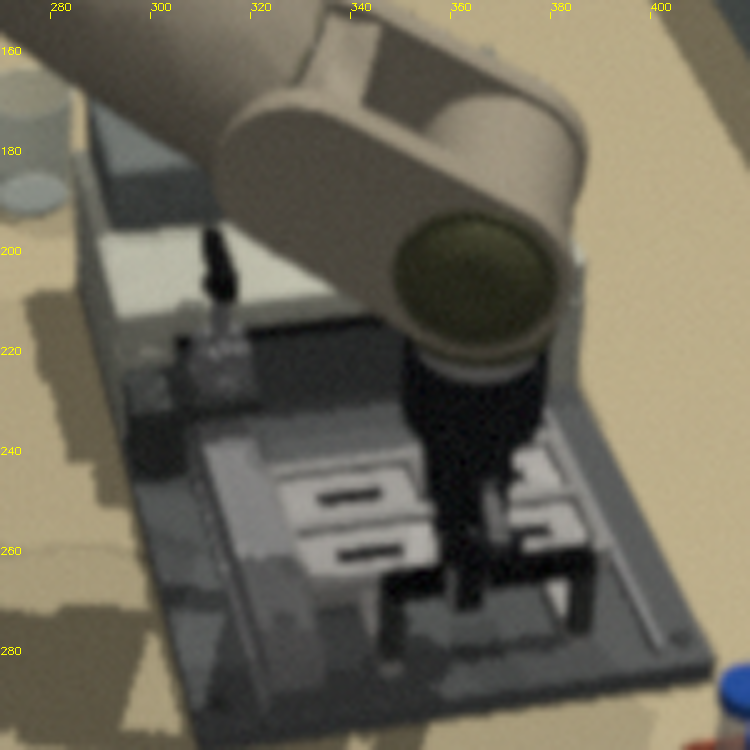

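```bash
python3 -m inch '[0,0,-0.3,0,0,0,0,0,-0.4,0,0,0,0,0,-0.4,0,0,0]'
python3 -m inch '[0,0,0,0,0,0,0,0,0,0,0,0,0,0,0,0,0,0,0,-1,0,0,0,0,0,-4,0,0,0,0,0,-8,0,0,0,0,0,-12,0,0,0,0,0,-14,0,0,0,0]' 0
python3 -c "
from objs import *
st();go((450,-150,240),-1.5)"
```

```text
time_s: 16.35
eef_pos: [616.7, -68.7, 65.3]
ee_rot: [0.023, -0.023, 0.708, -0.705]
force: [-0.2, 15.4, 7.6]
grip_width: 0.152
time_s: 17.02
eef_pos: [617.6, -73.1, 210.7]
ee_rot: [-0.024, 0.02, -0.706, 0.708]
force: [-0.3, 0.4, 1.6]
grip_width: 0.502
t17.02 p[617.6 -73.1 210.7] yaw-1.508 F[-0.3  0.4  1.6] W[ 0.05 -0.03  0.04] g0.502 j[-0.31  0.54  1.22 -0.    1.38  1.2 ]
ROW [17.19, -3.02, 6.63] [-0.003, -0.008, -0.006] dist mm 187 rows 5
```

```bash
python3 -m inch '[17,-1,8,0,-0.5,0,17,-1,8,0,-0.6,0,17,-1,8,0,-0.7,0,17,-1,8,0,-0.8,0,17,-1,8,0,-0.9,0,17,-1,8,0,-0.9,0,17,-1,8,0,-0.9,0,17,-1,8,0,-0.9,0]' -0.2 30
python3 -c "
from objs import *
st();shot('side','h');shot('top','h');
for n,bx,k in(('side',(270,150,420,300),5),('top',(175,150,355,280),4)): crop(np.load(f'pics/{n}_h.npy'),n,'h2',bx,k)
"
```

```text
time_s: 17.68
eef_pos: [451.6, -163.6, 215.7]
ee_rot: [-0.329, 0.329, -0.626, 0.626]
force: [-0.7, -0.2, -0.8]
grip_width: 0.597
t17.68 p[ 451.6 -163.6  215.7] yaw-0.603 F[-0.7 -0.2 -0.8] W[-0.   -0.02  0.01] g0.597 j[-0.59  0.23  1.65 -0.    1.26  0.01]
```

View pics/side_h2.png

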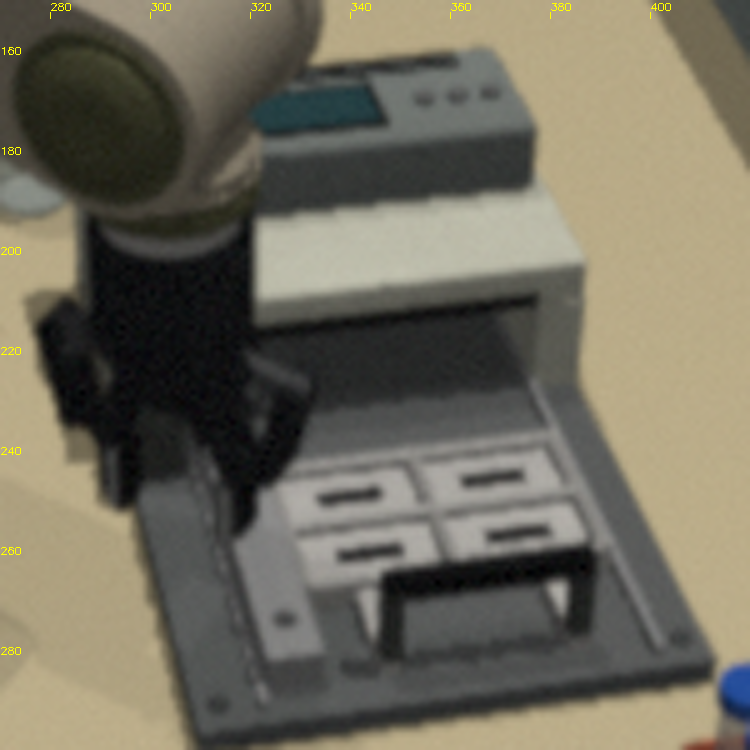

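View pics/top_h2.png

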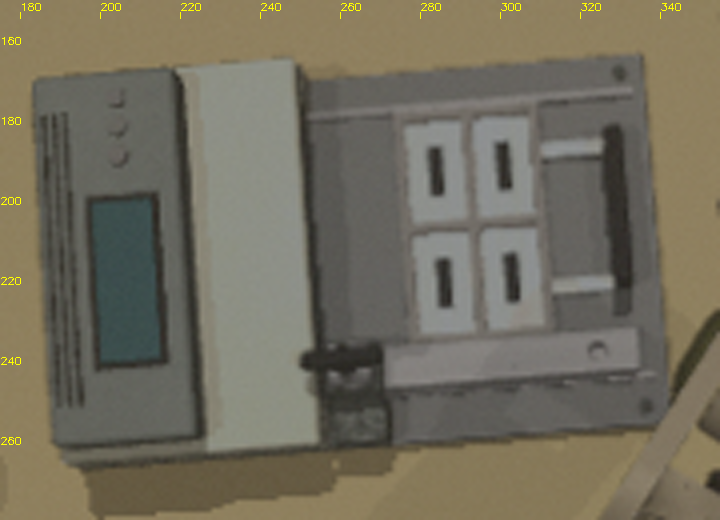

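View pics/side_h.png

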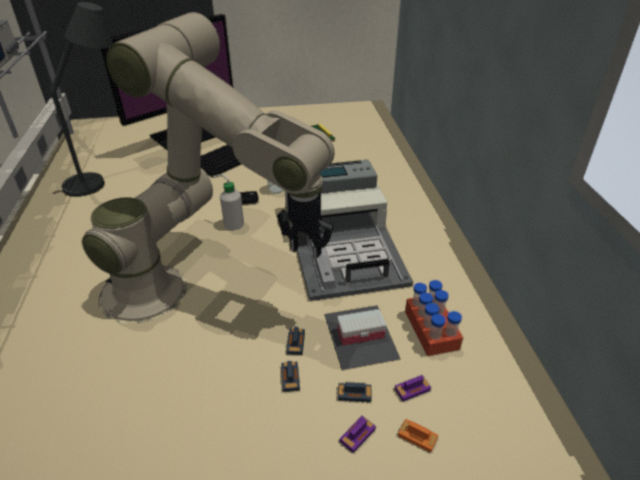

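View pics/top_h.png

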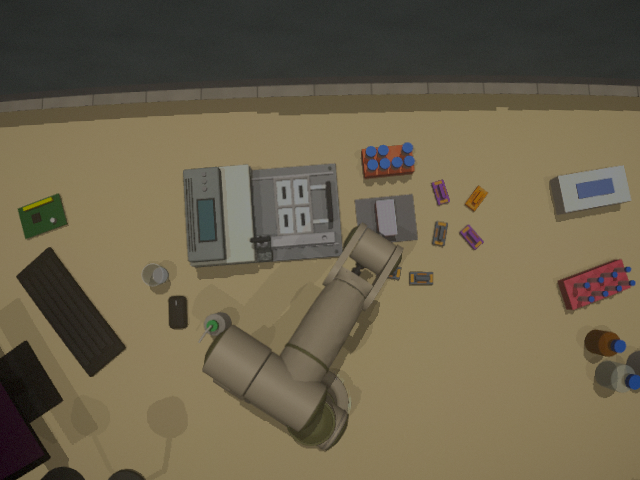

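```bash
python3 -c "
from objs import *
o=np.array([175,150])
f=lambda c,z:U('top',np.array(c)/4+o-.5,z)[:2]
a,b=f((612,128),90),f((625,288),90);print('handle ends',a,b,(a+b)/2,'len',np.linalg.norm(a-b),'ang',np.arctan2(*(a-b)[::-1]))
t=(616.7-b[0])/(a[0]-b[0]);print('y at 616.7',b[1]+t*(a[1]-b[1]))
m=[f(c,30) for c in((436,172),(503,166),(444,283),(512,277))];print(m)
m2=[f(c,30) for c in((434,171),(504,165),(443,283),(511,277))];print(m2)
for M in(m,m2):
  print('c',np.mean(M,0),'dx',M[0]-M[2],M[1]-M[3],'dy',M[0]-M[1],M[2]-M[3])
o2=np.array([270,150]);g=lambda c,z:U('side',np.array(c)/5+o2-.5,z)[:2]
ms=[g(c,30) for c in((493,476),(520,532),(350,494),(370,551))];print('side',ms,np.mean(ms,0))
# index hole: side
print(g((285,619),45),f((598,350),45))
"
```

```text
handle ends [691.54725342 -63.92777586] [566.86034731 -70.95687771] [629.20380037 -67.44232678] len 124.88487830042862 ang 0.056314411922700765
y at 616.7 -68.1472162475093
[array([670.17243036,  76.84784837]), array([673.66659204,  23.21110256]), array([580.80807904,  71.95190069]), array([584.31124772,  17.77129024])]
[array([671.02152488,  78.43506097]), array([674.45453961,  22.39708765]), array([580.82726002,  72.74809912]), array([584.33013194,  18.56616166])]
c [627.23958729  47.44553546] dx [89.36435132  4.89594768] [89.35534432  5.43981232] dy [-3.49416168 53.63674581] [-3.50316868 54.18061045]
c [627.65836411  48.03660235] dx [90.19426485  5.68696186] [90.12440767  3.83092599] dy [-3.43301473 56.03797333] [-3.50287191 54.18193746]
side [array([671.11165043,  81.16304955]), array([675.44375146,  26.14230095]), array([581.30801686,  76.38178398]), array([583.78820411,  21.64749308])] [627.91290571  51.33365689]
[522.28273712 -47.56567363] [523.29912279 -49.18555189]
```

```bash
cat >> objs.py <<'E'
TH=.0562
ex=np.array([np.cos(TH),np.sin(TH)]);ey=np.array([-ex[1],ex[0]]);BC=np.array([627.4,47.7])
BAY={(a,b):BC+45*a*ex+27*b*ey for a in(1,-1) for b in(1,-1)}
E
python3 -c "
from objs import *
print(BAY)
go((411.8,-252,90),-.205);go((411.8,-252,18),-.205)"
```

```text
{(1, 1): array([670.81235245,  77.18504121]), (1, -1): array([673.84555516,  23.27029665]), (-1, 1): array([580.95444484,  72.12970335]), (-1, -1): array([583.98764755,  18.21495879])}
ROW [9.56, 12.54, 1.77] [-0.001, -0.403, 0.0] dist mm 159 rows 4
ROW [9.56, 19.74, 1.76] [-0.001, -0.403, 0.0] dist mm 220 rows 6
```

```bash
python3 -m inch '[9.5,4,1.7,0,-0.1,0,9.5,8,1.7,0,-0.2,0,9.5,12,1.7,0,-0.3,0,9.5,12.5,1.7,0,-0.403,0,9.5,12.5,1.7,0,-0.403,0,9.5,12.5,1.7,0,-0.403,0]' 0.2 40
python3 -c "
from objs import *
st();go((411.8,-252,18),-.205);shot('side','i',(230,260,380,400),5)"
```

```text
time_s: 18.28
eef_pos: [411.2, -250.6, 89.3]
ee_rot: [0.445, -0.445, 0.551, -0.548]
force: [0.1, -1.0, 1.0]
grip_width: 0.405
t18.28 p[ 411.2 -250.6   89.3] yaw-0.210 F[ 0.1 -1.   1. ] W[0.04 0.04 0.03] g0.405 j[-0.79  0.39  1.8   0.    0.95 -0.58]
ROW [0.14, 7.13, 0.1] [0.003, -0.005, -0.002] dist mm 71 rows 2
```

View pics/side_i.png

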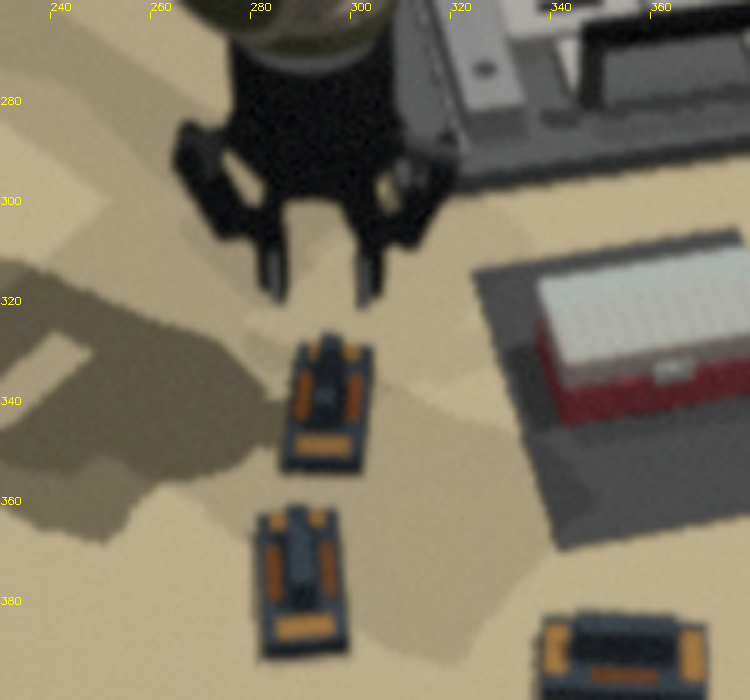

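```bash
python3 -m inch '[0.1,3,0.1,0,0,0,0.1,5,0.1,0,0,0,0.1,6.5,0.1,0,0,0,0.1,7.1,0.1,0,0,0,0.1,7.1,0.1,0,0,0]' 0.2 40
python3 -m inch '[0,0,0,0,0,0,0,0,0,0,0,0,0,0,0,0,0,0,0,0,0,0,0,0,0,0,0,0,0,0,0,0,0,0,0,0]' 1 40
python3 -c "
from objs import *
st()"
```

```text
time_s: 18.75
eef_pos: [413.4, -251.8, 19.7]
ee_rot: [-0.446, 0.446, -0.548, 0.549]
force: [0.0, 0.6, -0.0]
grip_width: 0.397
time_s: 19.25
eef_pos: [413.6, -252.6, 20.6]
ee_rot: [-0.446, 0.446, -0.547, 0.55]
force: [0.9, 1.8, 7.2]
grip_width: 0.131
t19.25 p[ 413.6 -252.6   20.6] yaw-0.205 F[0.9 1.8 7.2] W[ 0.3  -0.09 -0.  ] g0.131 j[-0.79  0.51  1.84  0.    0.78 -0.59]
```

```bash
python3 -m inch '[0,-1,0,0,0,0,0,-4,0,0,0,0,0,-8,0,0,0,0,0,-11,0,0,0,0,0,-13,0,0,0,0]' 
python3 -c "
from objs import *
st();go((*BAY[1,1],140),TH-np.pi/2)"
```

```text
time_s: 19.67
eef_pos: [413.2, -252.5, 153.2]
ee_rot: [-0.446, 0.446, -0.547, 0.55]
force: [-0.1, -0.2, -0.9]
grip_width: 0.128
t19.67 p[ 413.2 -252.5  153.2] yaw-0.205 F[-0.1 -0.2 -0.9] W[-0.06 -0.01 -0.05] g0.128 j[-0.79  0.3   1.73 -0.    1.1  -0.59]
ROW [-37.53, 1.29, 18.5] [-0.006, 1.309, -0.0] dist mm 419 rows 11
```

```bash
python3 -m inch '[-5,0,2.5,0,0.1,0,-10,0,5,0,0.2,0,-15,0,7.5,0,0.3,0,-20,0.5,10,0,0.4,0,-25,0.5,12.5,0,0.5,0,-28,1,14,0,0.6,0,-31,1,15.5,0,0.7,0,-33,1,16.5,0,0.8,0]' 
python3 -c "
from objs import *
st();go((*BAY[1,1],120),TH-np.pi/2)"
```

```text
time_s: 20.33
eef_pos: [617.9, 8.9, 141.4]
ee_rot: [-0.196, 0.195, -0.679, 0.68]
force: [1.4, -1.5, -0.7]
grip_width: 0.13
t20.33 p[617.9   8.9 141.4] yaw-1.010 F[ 1.4 -1.5 -0.7] W[-0.04  0.01  0.05] g0.130 j[-0.17  0.59  1.32 -0.    1.23  0.84]
ROW [-8.11, 2.14, -2.97] [-0.001, 0.505, -0.001] dist mm 89 rows 5
```

```bash
python3 -m inch '[-3,1,-1,0,0.12,0,-5,1.5,-2,0,0.24,0,-7,2,-2.6,0,0.36,0,-7.7,2,-2.8,0,0.48,0,-7.7,2,-2.8,0,0.505,0,-7.7,2,-2.8,0,0.505,0,-7.7,2,-2.8,0,0.505,0]' 
python3 -c "
from objs import *
st();go((*BAY[1,1],60),TH-np.pi/2);
[shot(n,'j',bx,k) for n,bx,k in(('side',(270,150,420,300),5),('top',(175,150,355,280),4))]"
```

```text
time_s: 20.92
eef_pos: [667.0, 71.7, 121.0]
ee_rot: [-0.022, 0.022, -0.707, 0.707]
force: [-0.7, 0.9, -0.4]
grip_width: 0.13
t20.92 p[667.   71.7 121. ] yaw-1.509 F[-0.7  0.9 -0.4] W[-0.06 -0.02 -0.05] g0.130 j[-0.07  0.73  1.14 -0.    1.27  1.44]
ROW [-0.41, 6.1, -0.52] [-0.0, 0.006, -0.001] dist mm 61 rows 2
```

View pics/side_j.png

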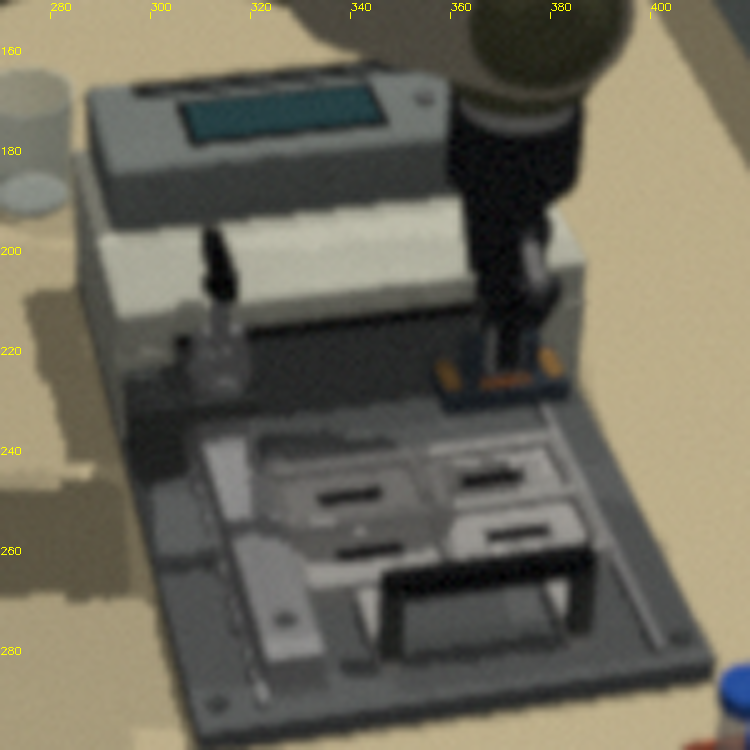

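```bash
python3 -c "
from objs import *
s,p,r=cur();b=np.array([270,150])
for sx in(-38,38):
  for z in(0,16): 
    q=np.r_[p[:2]+sx*ex-20*ey,p[2]-20.6+z];print(sx,z,(P('side',q)[0]-b+.5)*5)
"
```

```text
-38 0 [442.99244322 421.4448983 ]
-38 16 [444.24597189 399.44646445]
38 0 [568.04006667 405.93206957]
38 16 [570.13501413 384.00258216]
```

```bash
python3 -m inch '[-0.3,1.5,-0.4,0,0.006,0,-0.4,3,-0.5,0,0.006,0,-0.4,4.2,-0.5,0,0.006,0,-0.4,4.7,-0.5,0,0.006,0,-0.4,4.7,-0.5,0,0.006,0,-0.4,4.7,-0.5,0,0.006,0]' 
python3 -c "
from objs import *
st();go((*BAY[1,1],60),TH-np.pi/2);"
```

```text
time_s: 21.52
eef_pos: [670.8, 76.9, 73.0]
ee_rot: [-0.019, 0.019, -0.707, 0.707]
force: [0.1, -0.5, -0.4]
grip_width: 0.127
t21.52 p[670.8  76.9  73. ] yaw-1.516 F[ 0.1 -0.5 -0.4] W[-0.01  0.01 -0.02] g0.127 j[-0.06  0.79  1.16 -0.    1.19  1.46]
ROW [-0.01, 1.3, -0.03] [-0.0, -0.001, 0.0] dist mm 13 rows 1
```

```bash
python3 -m inch '[0,0.6,0,0,0,0,0,1.1,0,0,0,0,0,1.5,0,0,0,0,0,1.9,0,0,0,0,0,2.2,0,0,0,0,0,2.3,0,0,0,0,0,2.3,0,0,0,0]' 
python3 -c "
from objs import *
st();[shot(n,'k',bx,k) for n,bx,k in(('side',(270,150,420,300),5),)]"
```

```text
time_s: 22.1
eef_pos: [670.7, 77.0, 50.6]
ee_rot: [-0.019, 0.019, -0.707, 0.707]
force: [-2.3, 0.1, 4.6]
grip_width: 0.135
t22.10 p[670.7  77.   50.6] yaw-1.516 F[-2.3  0.1  4.6] W[-0.03  0.51 -0.  ] g0.135 j[-0.06  0.81  1.18 -0.    1.15  1.46]
```

View pics/side_k.png

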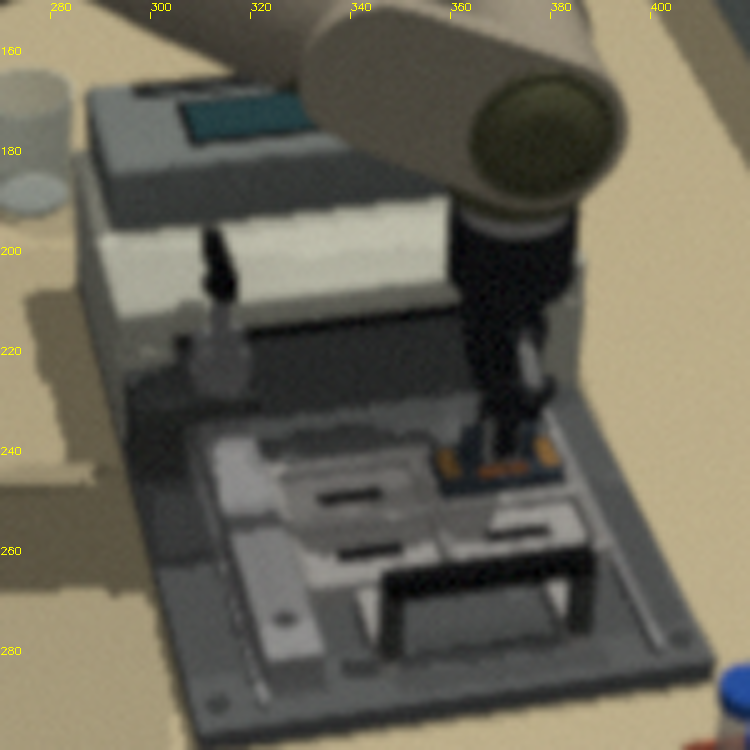

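```bash
python3 -m inch '[0,0.1,0,0,0,0,0,0.15,0,0,0,0]' 
python3 -m inch '[0,0,0,0,0,0,0,0,0,0,0,0,0,0,0,0,0,0,0,-2,0,0,0,0,0,-5,0,0,0,0,0,-9,0,0,0,0,0,-13,0,0,0,0,0,-15,0,0,0,0]' 0.3
python3 -c "
from objs import *
st();go((387.9,-354.4,160),1.549-np.pi/2)"
```

```text
time_s: 22.32
eef_pos: [670.8, 77.0, 50.6]
ee_rot: [-0.02, 0.019, -0.707, 0.707]
force: [-9.8, 0.1, 18.1]
grip_width: 0.131
time_s: 22.98
eef_pos: [671.8, 77.0, 203.8]
ee_rot: [-0.022, 0.017, -0.707, 0.707]
force: [0.0, 0.5, -0.2]
grip_width: 0.349
t22.98 p[671.8  77.  203.8] yaw-1.516 F[ 0.   0.5 -0.2] W[ 0.02 -0.01  0.07] g0.349 j[-0.06  0.67  1.01  0.    1.45  1.46]
ROW [30.74, 4.2, 41.51] [-0.005, -1.494, -0.005] dist mm 518 rows 13
```

Seated firmly (stiff at 50.6). On to cartridge B.

```bash
python3 -m inch '[3,0,4,0,-0.1,0,6,0,8,0,-0.2,0,9,0,12,0,-0.3,0,12,0,16,0,-0.4,0,15,1,20,0,-0.5,0,18,1,24,0,-0.6,0,20.5,1.5,27.5,0,-0.7,0,23,2,31,0,-0.82,0]' 0.2
python3 -c "
from objs import *
st();go((387.9,-354.4,90),1.549-np.pi/2)
shot('side','l');shot('top','l')
for n,bx,k in(('side',(270,150,420,300),5),('top',(175,150,355,280),4)): crop(np.load(f'pics/{n}_l.npy'),n,'l2',bx,k)"
```

```text
time_s: 23.65
eef_pos: [487.4, -199.0, 184.0]
ee_rot: [-0.298, 0.298, -0.641, 0.641]
force: [1.3, -1.0, -0.2]
grip_width: 0.403
t23.65 p[ 487.4 -199.   184. ] yaw-0.701 F[ 1.3 -1.  -0.2] W[ 0.02  0.01 -0.  ] g0.403 j[-0.61  0.36  1.56 -0.    1.22  0.09]
ROW [18.29, 9.4, 2.42] [-0.0, -0.68, 0.0] dist mm 207 rows 6
```

View pics/side_l2.png

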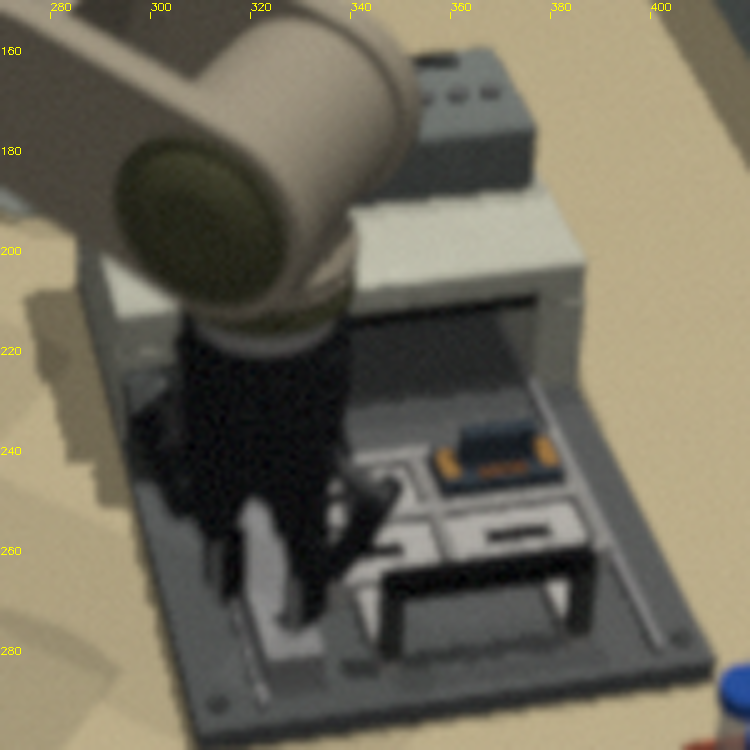

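View pics/side_l.png

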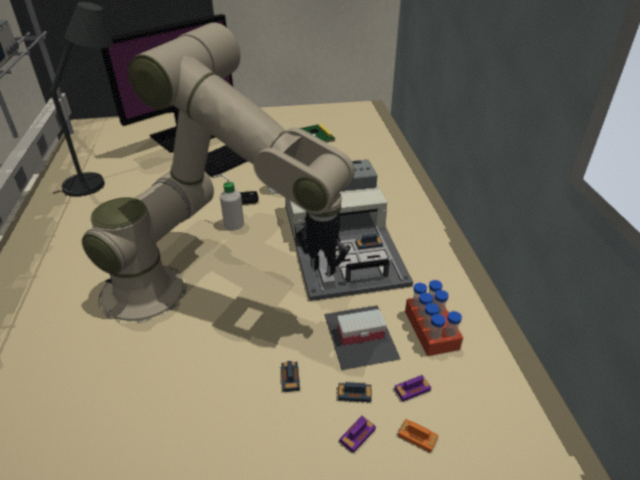

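View pics/top_l2.png

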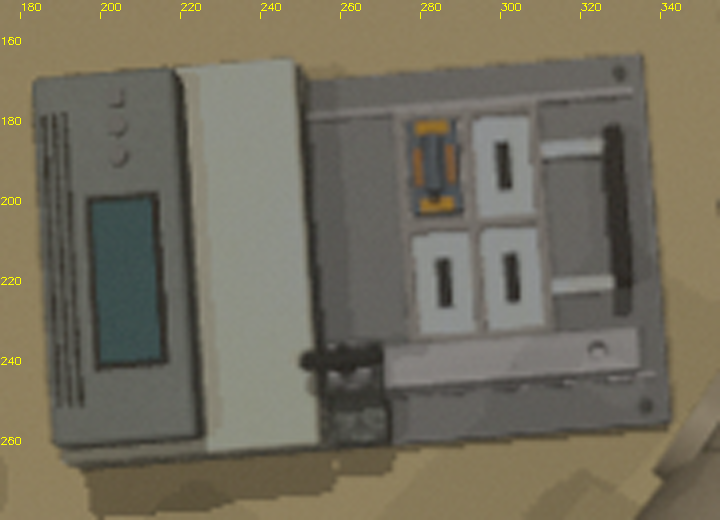

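```bash
python3 -m inch '[4,1,0.5,0,-0.12,0,8,2,1,0,-0.24,0,12,4,1.5,0,-0.36,0,15,6,2,0,-0.48,0,17.5,8,2.3,0,-0.6,0,18.3,9,2.4,0,-0.68,0,18.3,9.4,2.4,0,-0.68,0,18.3,9.4,2.4,0,-0.68,0]' 0.2 40
python3 -c "
from objs import *
st();go((387.9,-354.4,18),1.549-np.pi/2)
shot('side','m',(230,300,380,440),5)"
```

```text
time_s: 24.42
eef_pos: [388.6, -351.6, 89.3]
ee_rot: [0.493, -0.492, 0.508, -0.507]
force: [0.0, -0.3, 1.5]
grip_width: 0.401
t24.42 p[ 388.6 -351.6   89.3] yaw-0.030 F[ 0.  -0.3  1.5] W[ 0.01 -0.01  0.03] g0.401 j[-0.96  0.47  1.67  0.    1.   -0.93]
ROW [0.29, 7.13, -0.05] [0.001, -0.009, -0.002] dist mm 71 rows 2
```

View pics/side_m.png

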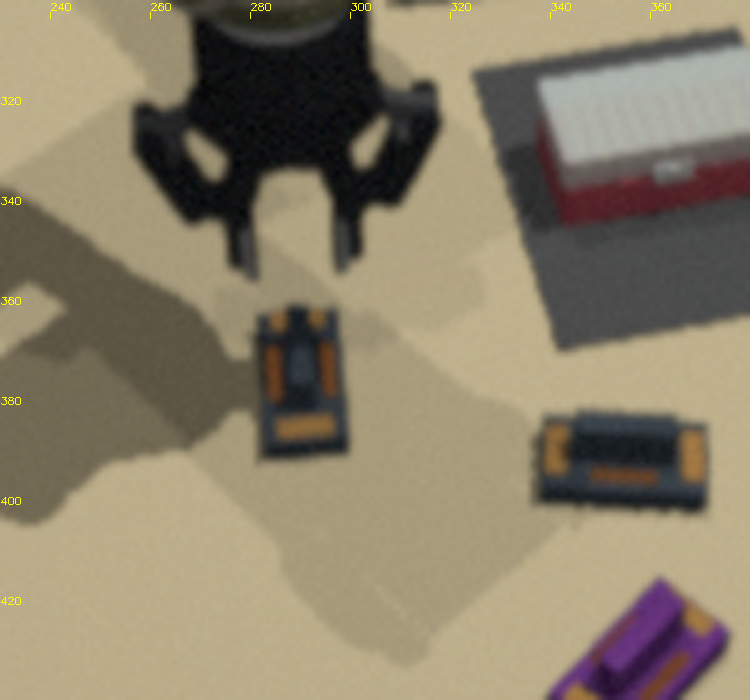

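```bash
python3 -m inch '[0.2,3,0,0,-0.009,0,0.2,5,0,0,-0.009,0,0.2,6.5,0,0,-0.009,0,0.2,7.1,0,0,-0.009,0,0.2,7.1,0,0,-0.009,0]' 0.2 40
python3 -m inch '[0,0,0,0,0,0,0,0,0,0,0,0,0,0,0,0,0,0,0,0,0,0,0,0,0,0,0,0,0,0,0,0,0,0,0,0]' 1 40
python3 -m inch '[0,-1,0,0,0,0,0,-4,0,0,0,0,0,-8,0,0,0,0,0,-11,0,0,0,0,0,-13,0,0,0,0]' 
python3 -c "
from objs import *
st();go((*BAY[-1,1],140),TH-np.pi/2)"
```

```text
time_s: 24.88
eef_pos: [389.1, -353.3, 18.9]
ee_rot: [0.496, -0.496, 0.505, -0.504]
force: [0.3, 0.2, 0.3]
grip_width: 0.401
time_s: 25.38
eef_pos: [389.2, -354.7, 20.5]
ee_rot: [-0.496, 0.496, -0.503, 0.505]
force: [2.1, 2.1, 6.2]
grip_width: 0.128
time_s: 25.8
eef_pos: [388.8, -354.8, 153.3]
ee_rot: [-0.495, 0.496, -0.503, 0.506]
force: [0.6, 0.8, -1.1]
grip_width: 0.129
t25.80 p[ 388.8 -354.8  153.3] yaw-0.017 F[ 0.6  0.8 -1.1] W[-0.   -0.02 -0.01] g0.129 j[-0.96  0.39  1.61 -0.    1.14 -0.95]
ROW [-43.03, 1.21, 18.47] [-0.005, 1.497, 0.001] dist mm 468 rows 12
```

```bash
python3 -m inch '[-4,0,1.7,0,0.1,0,-8,0,3.4,0,0.2,0,-12,0,5.1,0,0.3,0,-16,0.5,6.8,0,0.42,0,-20,0.5,8.5,0,0.54,0,-24,1,10.2,0,0.66,0,-28,1,12,0,0.78,0,-31.5,1,13.5,0,0.9,0]' 
python3 -c "
from objs import *
st();go((*BAY[-1,1],120),TH-np.pi/2)"
```

```text
time_s: 26.47
eef_pos: [515.2, -71.0, 140.4]
ee_rot: [-0.243, 0.243, -0.664, 0.664]
force: [0.4, -1.3, -0.8]
grip_width: 0.126
t26.47 p[515.2 -71.  140.4] yaw-0.870 F[ 0.4 -1.3 -0.8] W[ 0.05 -0.02 -0.02] g0.126 j[-0.36  0.39  1.64 -0.    1.11  0.51]
ROW [-14.25, 2.03, -6.71] [-0.0, 0.644, -0.0] dist mm 159 rows 6
```

```bash
python3 -m inch '[-4,0.5,-2,0,0.12,0,-8,1,-4,0,0.24,0,-11,2,-5.2,0,0.36,0,-13,2,-6,0,0.48,0,-13.8,2,-6.5,0,0.6,0,-14.1,2,-6.6,0,0.644,0,-14.1,2,-6.6,0,0.644,0,-14.1,2,-6.6,0,0.644,0]' 
python3 -c "
from objs import *
st();go((*BAY[-1,1],73),TH-np.pi/2);
shot('side','n',(270,150,420,300),5)
s,p,r=cur();b=np.array([270,150])
for sx in(-38,38):
  for z in(0,16): 
    q=np.r_[p[:2]+sx*ex-20*ey,p[2]-20.6+z];print(sx,z,(P('side',q)[0]-b+.5)*5)
"
```

```text
time_s: 27.13
eef_pos: [579.3, 68.8, 120.1]
ee_rot: [-0.023, 0.023, -0.707, 0.707]
force: [0.2, 0.3, -0.4]
grip_width: 0.131
t27.13 p[579.3  68.8 120.1] yaw-1.507 F[ 0.2  0.3 -0.4] W[ 0.03 -0.02 -0.01] g0.131 j[-0.08  0.54  1.46 -0.    1.14  1.42]
ROW [-0.18, 4.71, -0.32] [-0.0, 0.008, -0.0] dist mm 47 rows 2
-38 0 [295.49791458 438.58772391]
-38 16 [295.73955899 416.53693529]
38 0 [422.70006444 422.81040479]
38 16 [423.81403337 400.82407102]
```

View pics/side_n.png

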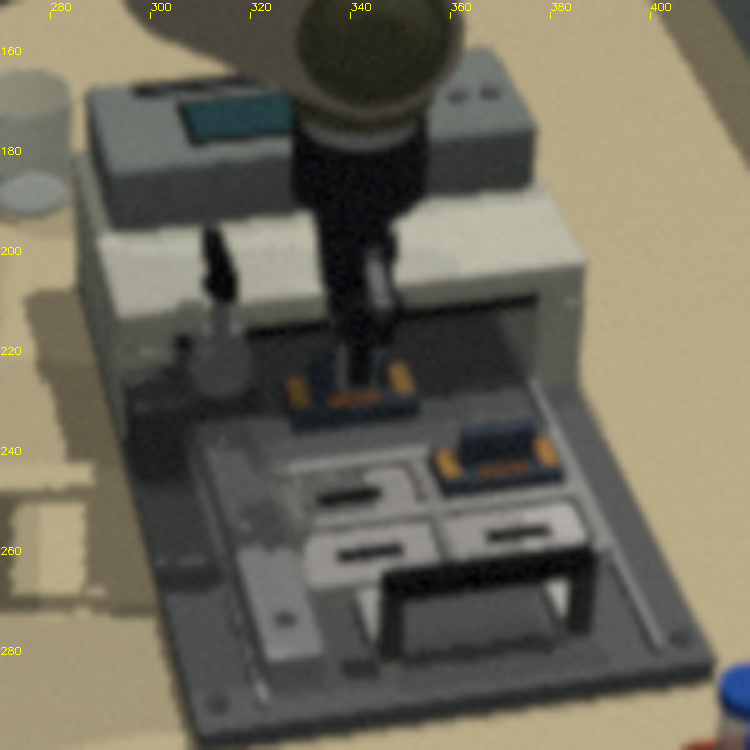

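```bash
python3 -m inch '[-0.2,1.5,-0.3,0,0.008,0,-0.28,3,-0.3,0,0.008,0,-0.28,4.2,-0.3,0,0.008,0,-0.28,4.6,-0.3,0,0.008,0,-0.28,4.7,-0.3,0,0.008,0,-0.28,4.7,-0.3,0,0.008,0]' 
python3 -c "
from objs import *
st();go((*(BAY[-1,1]+ex),60),TH-np.pi/2);"
```

```text
time_s: 27.68
eef_pos: [582.1, 71.8, 72.9]
ee_rot: [-0.019, 0.019, -0.707, 0.707]
force: [0.6, 0.6, -1.3]
grip_width: 0.129
t27.68 p[582.1  71.8  72.9] yaw-1.517 F[ 0.6  0.6 -1.3] W[ 0.05 -0.01 -0.01] g0.129 j[-0.08  0.61  1.49 -0.    1.04  1.44]
ROW [0.02, 1.29, -0.04] [-0.0, -0.002, -0.0] dist mm 13 rows 1
```

```bash
python3 -m inch '[0,0.6,0,0,0,0,0,1.1,0,0,0,0,0,1.5,0,0,0,0,0,1.9,0,0,0,0,0,2.2,0,0,0,0,0,2.35,0,0,0,0,0,2.35,0,0,0,0]' 
python3 -c "
from objs import *
st();"
```

```text
time_s: 28.27
eef_pos: [582.0, 72.1, 50.5]
ee_rot: [-0.019, 0.019, -0.707, 0.707]
force: [-8.0, -0.1, 15.3]
grip_width: 0.13
t28.27 p[582.   72.1  50.5] yaw-1.516 F[-8.  -0.1 15.3] W[-0.07  1.34 -0.04] g0.130 j[-0.08  0.64  1.5  -0.    1.    1.44]
```

```bash
python3 -m inch '[0,0,0,0,0,0,0,0,0,0,0,0,0,0,0,0,0,0,0,-2,0,0,0,0,0,-5,0,0,0,0,0,-9,0,0,0,0,0,-13,0,0,0,0,0,-15,0,0,0,0]' 0.3
python3 -c "
from objs import *
st();go((528.3,-419.9,160),-.217-np.pi/2)"
```

```text
time_s: 28.93
eef_pos: [583.2, 72.1, 203.9]
ee_rot: [-0.021, 0.017, -0.707, 0.707]
force: [0.6, 0.3, 0.8]
grip_width: 0.349
t28.93 p[583.2  72.1 203.9] yaw-1.517 F[0.6 0.3 0.8] W[0.02 0.07 0.  ] g0.349 j[-0.08  0.47  1.35  0.    1.32  1.44]
ROW [8.17, 4.38, 48.82] [0.0, 0.271, -0.006] dist mm 497 rows 12
```

```bash
python3 -m inch '[1,0,4,0,0,0,2,0,8,0,0.05,0,3,0,12,0,0.1,0,4,1,16,0,0.15,0,5,1,20,0,0.2,0,6,1.5,24,0,0.25,0,7,2,28,0,0.27,0,7.5,3,32,0,0.27,0]' 0.2
python3 -c "
from objs import *
st();go((528.3,-419.9,90),-.217-np.pi/2)
shot('side','o');shot('top','o')
for n,bx,k in(('side',(270,150,420,300),5),('top',(350,165,500,295),5)): crop(np.load(f'pics/{n}_o.npy'),n,'o2',bx,k)"
```

```text
time_s: 29.6
eef_pos: [523.7, -253.7, 169.7]
ee_rot: [0.076, -0.077, -0.703, 0.703]
force: [0.2, 0.1, 0.4]
grip_width: 0.399
t29.60 p[ 523.7 -253.7  169.7] yaw-1.788 F[0.2 0.1 0.4] W[-0.01  0.04  0.02] g0.399 j[-0.65  0.49  1.41 -0.    1.24  1.14]
ROW [-4.02, 7.98, 16.12] [-0.001, -0.0, -0.001] dist mm 184 rows 5
```

View pics/side_o.png

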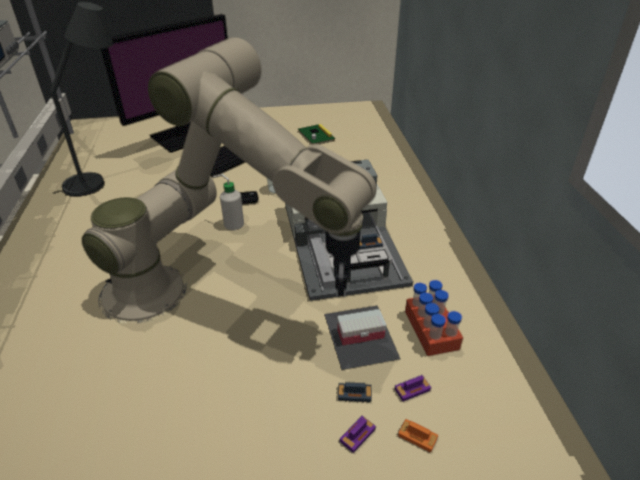

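View pics/top_o2.png

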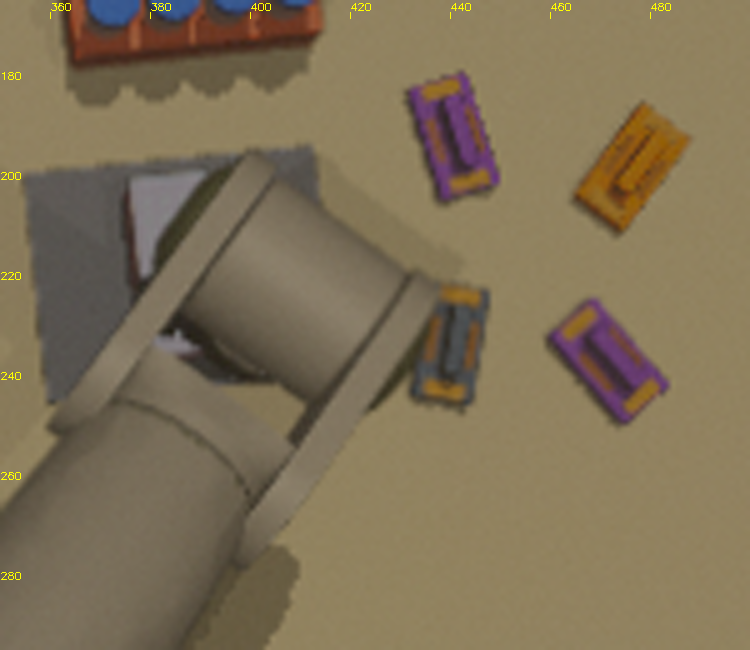

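```bash
python3 -m inch '[-1,1,4,0,0,0,-2,3,8,0,0,0,-3,5,12,0,0,0,-3.8,7,15,0,0,0,-4,7.9,16,0,0,0,-4,7.9,16,0,0,0,-4,7.9,16,0,0,0]' 0.2 40
python3 -c "
from objs import *
st();go((528.3,-419.9,18),-.217-np.pi/2)
shot('side','p',(300,300,450,440),5)"
```

```text
time_s: 30.28
eef_pos: [529.0, -416.1, 89.1]
ee_rot: [-0.077, 0.076, 0.703, -0.702]
force: [-0.4, 0.7, 0.8]
grip_width: 0.4
t30.28 p[ 529.  -416.1   89.1] yaw-1.787 F[-0.4  0.7  0.8] W[ 0.03  0.03 -0.04] g0.400 j[-0.84  0.76  1.16  0.    1.22  0.95]
ROW [-0.02, 7.11, 0.4] [0.001, 0.0, 0.001] dist mm 71 rows 2
```

View pics/side_p.png

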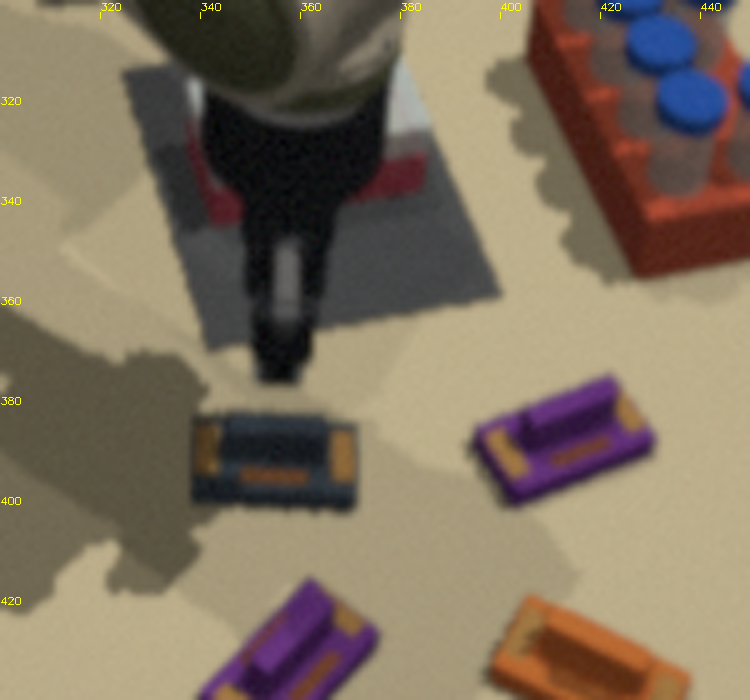

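```bash
python3 -m inch '[0,3,0.25,0,0,0,0,5,0.25,0,0,0,0,6.5,0.25,0,0,0,0,7.1,0.25,0,0,0,0,7.1,0.25,0,0,0]' 0.2 40
python3 -m inch '[0,0,0,0,0,0,0,0,0,0,0,0,0,0,0,0,0,0,0,0,0,0,0,0,0,0,0,0,0,0,0,0,0,0,0,0]' 1 40
python3 -m inch '[0,-1,0,0,0,0,0,-4,0,0,0,0,0,-8,0,0,0,0,0,-11,0,0,0,0,0,-13,0,0,0,0]' 
python3 -c "
from objs import *
st();go((*BAY[-1,-1],140),TH-np.pi/2)"
```

```text
time_s: 30.75
eef_pos: [529.0, -417.5, 18.9]
ee_rot: [-0.076, 0.075, 0.703, -0.703]
force: [-0.2, -0.2, -0.4]
grip_width: 0.403
time_s: 31.25
eef_pos: [529.6, -419.2, 21.1]
ee_rot: [0.075, -0.077, -0.702, 0.704]
force: [-0.2, 0.9, 6.6]
grip_width: 0.13
time_s: 31.67
eef_pos: [529.2, -419.4, 153.9]
ee_rot: [0.075, -0.078, -0.702, 0.704]
force: [0.3, 0.4, -0.2]
grip_width: 0.128
t31.67 p[ 529.2 -419.4  153.9] yaw-1.787 F[ 0.3  0.4 -0.2] W[-0.04 -0.01 -0.02] g0.128 j[-0.84  0.71  1.09 -0.    1.34  0.94]
ROW [4.03, 1.24, -43.92] [-0.004, -0.272, -0.004] dist mm 441 rows 11
```

```bash
python3 -m inch '[0.4,0,-4,0,0,0,0.8,0,-8,0,-0.05,0,1.2,0,-12,0,-0.1,0,1.6,0,-16,0,-0.15,0,2,0.5,-20,0,-0.2,0,2.4,1,-24,0,-0.25,0,2.8,1,-28,0,-0.27,0,3.2,1,-32,0,-0.27,0]'
python3 -c "
from objs import *
st();go((*BAY[-1,-1],120),TH-np.pi/2)"
```

```text
time_s: 32.33
eef_pos: [565.7, -97.5, 139.7]
ee_rot: [-0.02, 0.019, -0.707, 0.707]
force: [1.1, -0.3, -0.7]
grip_width: 0.13
t32.33 p[565.7 -97.5 139.7] yaw-1.516 F[ 1.1 -0.3 -0.7] W[ 0.03 -0.06 -0.04] g0.130 j[-0.37  0.5   1.47 -0.    1.17  1.14]
ROW [-2.46, 1.97, -11.45] [-0.0, -0.001, -0.0] dist mm 119 rows 3
```

```bash
python3 -m inch '[-0.6,0.5,-3,0,0,0,-1.2,1,-6,0,0,0,-1.8,2,-9,0,0,0,-2.3,2,-10.5,0,0,0,-2.4,2,-11.1,0,0,0,-2.4,2,-11.1,0,0,0,-2.4,2,-11.1,0,0,0]'
python3 -c "
from objs import *
st();go((*BAY[-1,-1],73),TH-np.pi/2);
shot('side','q',(270,150,420,300),5)
s,p,r=cur();b=np.array([270,150])
for sx in(-38,38):
  for z in(0,16): 
    q=np.r_[p[:2]+sx*ex-20*ey,p[2]-20.6+z];print(sx,z,(P('side',q)[0]-b+.5)*5)
"
```

```text
time_s: 32.92
eef_pos: [584.1, 12.0, 119.7]
ee_rot: [-0.019, 0.019, -0.707, 0.707]
force: [-0.3, -0.6, -0.5]
grip_width: 0.127
t32.92 p[584.1  12.  119.7] yaw-1.517 F[-0.3 -0.6 -0.5] W[-0.09 -0.04 -0.  ] g0.127 j[-0.18  0.54  1.46 -0.    1.14  1.34]
ROW [-0.02, 4.67, -0.62] [-0.001, -0.002, -0.001] dist mm 47 rows 2
-38 0 [319.43416335 499.52855112]
-38 16 [319.85530522 477.22834753]
38 0 [450.33164414 482.78025062]
38 16 [451.67799593 460.54165689]
```

View pics/side_q.png

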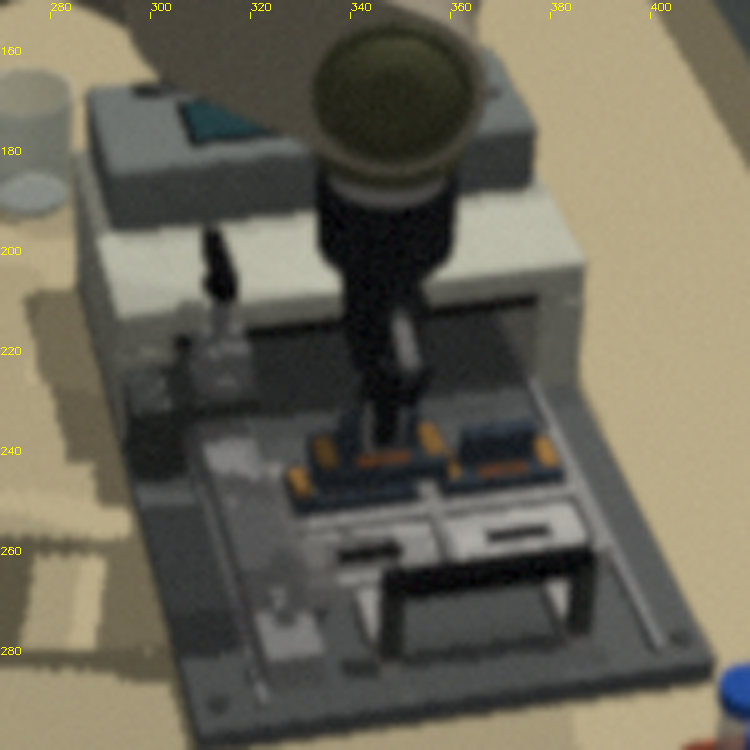

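```bash
python3 -m inch '[-0.1,1.5,-0.3,0,0,0,-0.1,3,-0.5,0,0,0,-0.1,4.2,-0.6,0,0,0,-0.1,4.6,-0.6,0,0,0,-0.1,4.7,-0.6,0,0,0,-0.1,4.7,-0.6,0,0,0]'
python3 -c "
from objs import *
st();go((*(BAY[-1,-1]+ex),60),TH-np.pi/2);"
```

```text
time_s: 33.47
eef_pos: [584.8, 18.3, 72.3]
ee_rot: [-0.019, 0.019, -0.707, 0.707]
force: [0.5, -0.6, -0.5]
grip_width: 0.129
t33.47 p[584.8  18.3  72.3] yaw-1.517 F[ 0.5 -0.6 -0.5] W[ 0.    0.03 -0.02] g0.129 j[-0.17  0.61  1.49 -0.    1.04  1.35]
ROW [-0.02, 1.23, -0.0] [-0.0, -0.003, -0.0] dist mm 12 rows 1
```

```bash
python3 -m inch '[0,0.6,0,0,0,0,0,1.1,0,0,0,0,0,1.5,0,0,0,0,0,1.9,0,0,0,0,0,2.2,0,0,0,0,0,2.3,0,0,0,0,0,2.3,0,0,0,0]' 
python3 -c "
from objs import *
st();shot('side','r',(270,150,420,300),5)"
```

```text
time_s: 34.05
eef_pos: [584.5, 18.8, 51.0]
ee_rot: [-0.019, 0.019, -0.707, 0.707]
force: [-9.7, 0.2, 19.0]
grip_width: 0.129
t34.05 p[584.5  18.8  51. ] yaw-1.516 F[-9.7  0.2 19. ] W[0.05 1.57 0.01] g0.129 j[-0.17  0.64  1.51 -0.    1.    1.35]
```

View pics/side_r.png

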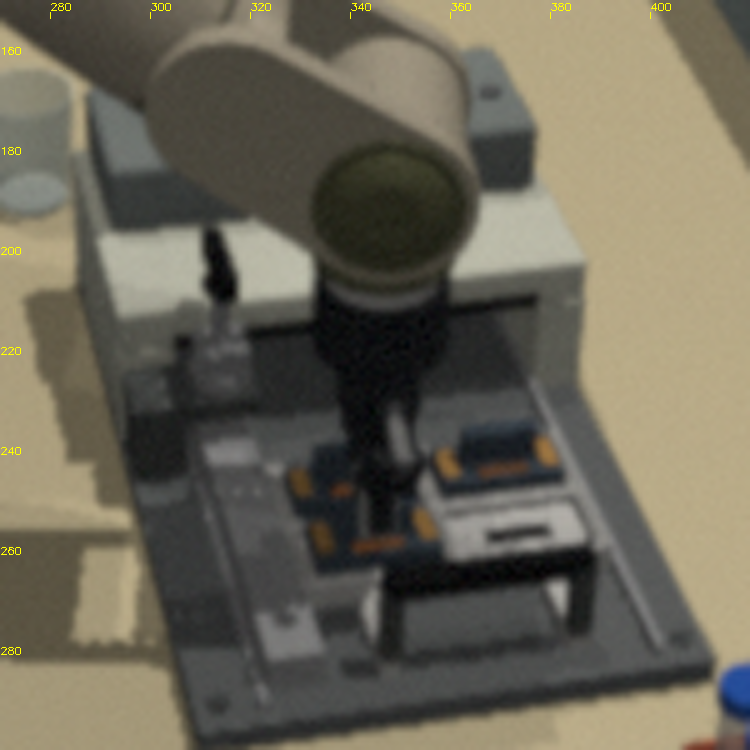

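```bash
python3 -m inch '[0,0,0,0,0,0,0,0,0,0,0,0,0,0,0,0,0,0,0,-2,0,0,0,0,0,-5,0,0,0,0,0,-9,0,0,0,0,0,-11,0,0,0,0,0,-11,0,0,0,0]' 0.3
python3 -c "
from objs import *
st();go((617,-69,150),TH-np.pi/2)"
```

```text
time_s: 34.77
eef_pos: [586.7, 18.6, 163.9]
ee_rot: [-0.022, 0.016, -0.706, 0.707]
force: [1.1, -0.3, 0.1]
grip_width: 0.349
t34.77 p[586.7  18.6 163.9] yaw-1.517 F[ 1.1 -0.3  0.1] W[-0.01 -0.01  0.01] g0.349 j[-0.17  0.5   1.41  0.    1.23  1.35]
ROW [-2.54, 1.43, 8.91] [-0.002, -0.002, -0.008] dist mm 94 rows 3
```

```bash
python3 -m inch '[-1,0,3,0,0,0,-2,1,6,0,0,-0.008,-2.5,1.2,8.5,0,0,-0.008,-2.6,1.4,9.1,0,0,-0.008,-2.6,1.4,9.1,0,0,-0.008,-2.6,1.4,9.1,0,0,-0.008]' 0
python3 -c "
from objs import *
st();go((617,-69,65),TH-np.pi/2)
shot('side','s',(270,150,420,300),5);shot('top','s',(175,150,355,280),4)"
```

```text
time_s: 35.27
eef_pos: [615.1, -70.1, 144.3]
ee_rot: [0.016, -0.022, 0.707, -0.707]
force: [0.5, 0.6, -0.6]
grip_width: 0.499
t35.27 p[615.1 -70.1 144.3] yaw-1.517 F[ 0.5  0.6 -0.6] W[ 0.01 -0.06 -0.04] g0.499 j[-0.3   0.6   1.3  -0.    1.25  1.22]
ROW [-0.27, 7.92, -0.09] [0.001, -0.002, 0.009] dist mm 79 rows 2
```

View pics/side_s.png

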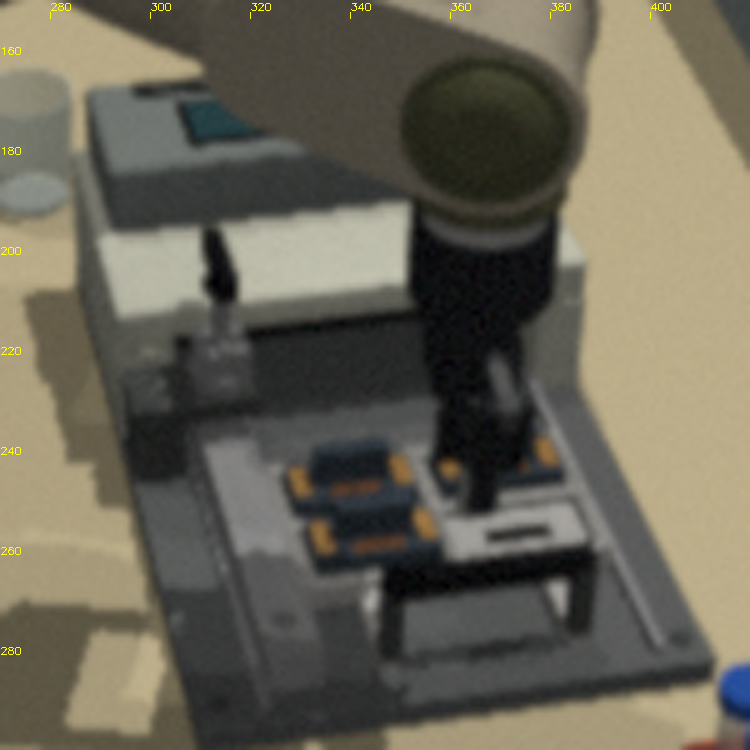

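View pics/top_s.png

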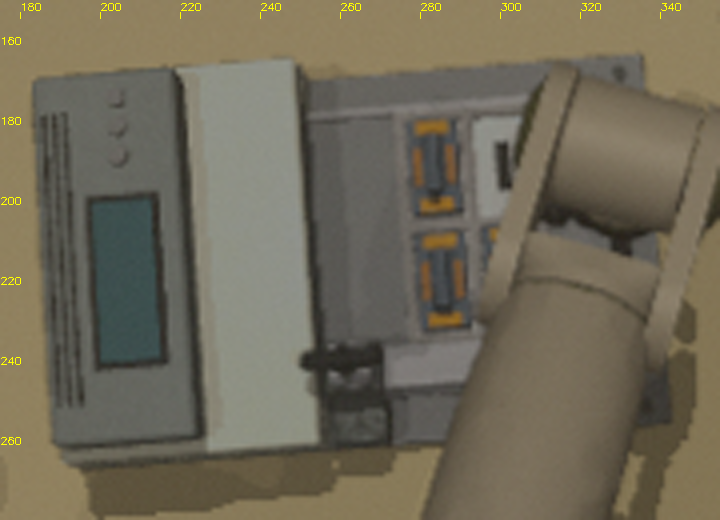

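```bash
python3 -m inch '[-0.1,2,0,0,0,0.008,-0.2,4,-0.1,0,0,0.008,-0.2,6,-0.1,0,0,0.008,-0.2,7.5,-0.1,0,0,0.008,-0.2,7.9,-0.1,0,0,0.008,-0.2,7.9,-0.1,0,0,0.008]' 0
python3 -m inch '[0,0,0,0,0,0,0,0,0,0,0,0,0,0,0,0,0,0,0,0,0,0,0,0,0,0,0,0,0,0,0,0,0,0,0,0]' 1 50
python3 -c "
from objs import *
st();go((606,-69+165,65),TH-np.pi/2)"
```

```text
time_s: 35.87
eef_pos: [616.3, -68.5, 65.4]
ee_rot: [0.019, -0.02, 0.707, -0.707]
force: [-0.0, -0.7, 0.1]
grip_width: 0.501
time_s: 36.37
eef_pos: [617.4, -68.6, 67.6]
ee_rot: [0.02, -0.019, 0.707, -0.707]
force: [-0.8, 6.0, 4.0]
grip_width: 0.155
t36.37 p[617.4 -68.6  67.6] yaw-1.516 F[-0.8  6.   4. ] W[0.81 0.15 0.01] g0.155 j[-0.3   0.68  1.37  0.    1.08  1.22]
ROW [0.24, 0.28, -16.5] [0.001, -0.002, -0.002] dist mm 165 rows 4
```

```bash
python3 -m inch '[0,0,-0.7,0,0,0,0,0,-2,0,0,0,0,0,-4,0,0,0,0,0,-6.2,0,0,0,0,0,-8.4,0,0,0,0,0,-10.6,0,0,0,0,0,-12.6,0,0,0,0,0,-14,0,0,0]'
python3 -m inch '[0,0,-1,0,0,0,0,0,-1.8,0,0,0,0,0,-2.3,0,0,0,0,0,-2.5,0,0,0,0,0,-2.5,0,0,0]'
python3 -c "
from objs import *
st()"
```

```text
time_s: 37.03
eef_pos: [609.6, 71.9, 67.6]
ee_rot: [-0.02, 0.019, -0.707, 0.707]
force: [-0.8, -2.9, 7.3]
grip_width: 0.153
time_s: 37.45
eef_pos: [608.2, 96.3, 67.6]
ee_rot: [0.02, -0.019, 0.707, -0.707]
force: [-2.0, 1.8, 7.8]
grip_width: 0.153
t37.45 p[608.2  96.3  67.6] yaw-1.516 F[-2.   1.8  7.8] W[0.2  0.42 0.01] g0.153 j[-0.03  0.67  1.39  0.    1.08  1.48]
```

```bash
python3 -m inch '[0,0,0,0,0,0,0,0,0,0,0,0,0,0,0,0,0,0,0,-1,0,0,0,0,0,-4,0,0,0,0,0,-8,0,0,0,0,0,-12,0,-0.1,0,0,-14,0,0,-0.2,0]' 0
python3 -c "
from objs import *
st();go((511.3,140.8,205),TH)"
```

```text
t37.45 p[608.2  96.3  67.6] yaw-1.516 F[-2.   1.8  7.8] W[0.2  0.42 0.01] g0.153 j[-0.03  0.67  1.39  0.    1.08  1.48]
ROW [9.4, -13.76, -4.97] [0.002, 1.57, -0.002] dist mm 174 rows 13$: bad value
```

```bash
python3 -m inch '[0,0,0,0,0,0,0,0,0,0,0,0,0,0,0,0,0,0,0,-1,0,0,0,0,0,-4,0,0,0,0,0,-8,0,0,0,0,0,-12,0,0,-0.1,0,0,-14,0,0,-0.2,0]' 0
python3 -c "
from objs import *
st();go((511.3,140.8,205),TH,False)"
```

```text
time_s: 38.12
eef_pos: [609.0, 95.2, 212.1]
ee_rot: [-0.094, 0.089, -0.701, 0.702]
force: [0.4, 0.6, 0.5]
grip_width: 0.496
t38.12 p[609.   95.2 212.1] yaw-1.312 F[0.4 0.6 0.5] W[ 0.01 -0.01  0.02] g0.496 j[-0.03  0.53  1.23  0.    1.37  1.28]
ROW [8.28, 0.64, -6.91] [-0.006, -1.369, -0.004] dist mm 108 rows 11
```

```bash
python3 -m inch '[1,0,-1,0,-0.12,0,2,0,-2,0,-0.24,0,3.5,0,-3,0,-0.36,0,5,0,-4,0,-0.48,0,6,0,-5,0,-0.6,0,7,0,-6,0,-0.72,0,8,0,-6.5,0,-0.84,0,8.3,0,-6.7,0,-0.96,0]'
python3 -c "
from objs import *
st();go((511.3,140.8,205),TH,False)"
```

```text
time_s: 38.78
eef_pos: [509.5, 139.7, 207.0]
ee_rot: [-0.405, 0.405, -0.579, 0.579]
force: [0.4, -0.5, -0.5]
grip_width: 0.5
t38.78 p[509.5 139.7 207. ] yaw-0.350 F[ 0.4 -0.5 -0.5] W[0.05 0.   0.02] g0.500 j[0.05 0.34 1.53 0.   1.28 0.4 ]
ROW [-0.16, 0.2, 0.13] [-0.0, -0.406, -0.0] dist mm 3 rows 4
```

```bash
python3 -m inch '[-0.1,0.1,0.1,0,-0.12,0,-0.1,0.1,0.1,0,-0.24,0,-0.16,0.2,0.13,0,-0.36,0,-0.16,0.2,0.13,0,-0.406,0,-0.16,0.2,0.13,0,-0.406,0,-0.16,0.2,0.13,0,-0.406,0]'
python3 -c "
from objs import *
st();go((511.3,140.8,141),TH,False);shot('side','t',(270,150,420,300),5)"
```

```text
time_s: 39.28
eef_pos: [512.5, 140.2, 204.6]
ee_rot: [0.512, -0.512, 0.488, -0.488]
force: [-0.2, -0.3, 0.0]
grip_width: 0.499
t39.28 p[512.5 140.2 204.6] yaw0.047 F[-0.2 -0.3  0. ] W[-0.03  0.01 -0.01] g0.499 j[ 0.05  0.35  1.52 -0.    1.27 -0.  ]
ROW [-0.07, 6.36, -0.12] [-0.001, -0.009, 0.0] dist mm 64 rows 2
```

View pics/side_t.png

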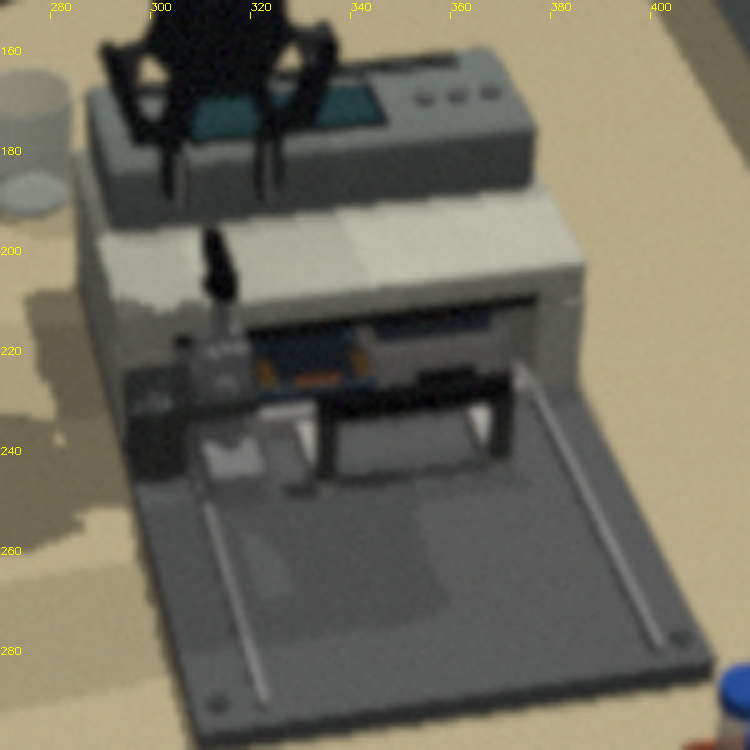

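```bash
python3 -m inch '[0,2,-0.05,0,-0.009,0,0,4,-0.1,0,-0.009,0,0,5.8,-0.1,0,-0.009,0,0,6.3,-0.1,0,-0.009,0,0,6.3,-0.1,0,-0.009,0,0,6.3,-0.1,0,-0.009,0]' 0
python3 -m inch '[0,0,0,0,0,0,0,0,0,0,0,0,0,0,0,0,0,0,0,0,0,0,0,0,0,0,0,0,0,0,0,0,0,0,0,0,0,0,0,0,0,0]' 1 50
python3 -c "
from objs import *
st()"
```

```text
time_s: 39.83
eef_pos: [511.9, 140.2, 141.9]
ee_rot: [0.514, -0.514, 0.485, -0.486]
force: [-0.8, -0.4, 1.0]
grip_width: 0.498
time_s: 40.42
eef_pos: [511.4, 140.3, 142.1]
ee_rot: [0.514, -0.514, 0.485, -0.485]
force: [-4.9, -0.7, 5.0]
grip_width: 0.155
t40.42 p[511.4 140.3 142.1] yaw0.058 F[-4.9 -0.7  5. ] W[-0.03  0.67  0.  ] g0.155 j[ 0.05  0.41  1.6   0.    1.13 -0.01]
```

```bash
python3 -m inch '[0,-0.2,-0.1,0,0,0,0,-0.4,-0.1,0,0,0,0,-0.6,-0.1,0,0,0,0,-0.65,-0.1,0,0,0,0,-0.65,-0.1,0,0,0]'

```

```text
time_s: 40.83
eef_pos: [510.7, 140.1, 147.5]
ee_rot: [0.514, -0.514, 0.485, -0.485]
force: [4.7, 1.1, -9.8]
grip_width: 0.153
```

```bash
python3 -m inch '[0,0,0.08,0,0.1,0,0,0,0.08,0,0.2,0,0,0,0.08,0,0.3,0,0,0,0.08,0,0.4,0,0,0,0.08,0,0.5,0,0,0,0.08,0,0.6,0,0,0,0.08,0,0.7,0,0,0,0.08,0,0.79,0]'
python3 -m inch '[0,0,0,0,0.1,0,0,0,0,0,0.2,0,0,0,0,0,0.3,0,0,0,0,0,0.4,0,0,0,0,0,0.5,0,0,0,0,0,0.6,0,0,0,0,0,0.7,0,0,0,0,0,0.785,0]'
python3 -c "
from objs import *
st()"
```

```text
time_s: 41.5
eef_pos: [510.6, 140.2, 146.9]
ee_rot: [0.286, -0.287, 0.647, -0.646]
force: [1.7, 1.8, -9.6]
grip_width: 0.153
time_s: 42.17
eef_pos: [510.4, 140.5, 146.9]
ee_rot: [0.016, -0.018, 0.707, -0.707]
force: [0.5, 2.4, -9.3]
grip_width: 0.153
t42.17 p[510.4 140.5 146.9] yaw-1.522 F[ 0.5  2.4 -9.3] W[ 0.47 -0.17 -0.01] g0.153 j[0.05 0.4  1.6  0.   1.14 1.57]
```

```bash
python3 -m inch '[0,0.2,0,0,0,0,0,0.4,0,0,0,0,0,0.6,0,0,0,0,0,0.75,0,0,0,0,0,0.75,0,0,0,0]'

```

```text
time_s: 42.58
eef_pos: [510.7, 140.4, 139.5]
ee_rot: [0.019, -0.02, 0.707, -0.707]
force: [-2.7, 4.4, -7.2]
grip_width: 0.153
```

```bash
python3 -m inch '[0,0.1,0,0,0,0,0,0.15,0,0,0,0,0,0.15,0,0,0,0]'

```

```text
time_s: 42.83
eef_pos: [510.9, 140.4, 139.0]
ee_rot: [0.019, -0.02, 0.707, -0.707]
force: [-5.1, 4.3, -1.2]
grip_width: 0.153
```

```bash
python3 -m inch '[0,0,0,0,0,0,0,0,0,0,0,0,0,0,0,0,0,0,0,0,0,0,0,0,0,-2,0,0,0,0,0,-5,0,0,0,0,0,-7,0,0,0,0,0,-7,0,0,0,0]' 0
python3 -c "
from objs import *
st();go((608,96,210),TH-np.pi/2);go((608,96,150),TH-np.pi/2);shot('side','u',(270,150,420,300),5)"
```

```text
time_s: 43.5
eef_pos: [513.2, 140.1, 213.0]
ee_rot: [-0.022, 0.016, -0.707, 0.707]
force: [0.2, -0.0, 0.2]
grip_width: 0.5
t43.50 p[513.2 140.1 213. ] yaw-1.517 F[ 0.2 -0.   0.2] W[ 0.02 -0.   -0.02] g0.500 j[ 0.05  0.34  1.51 -0.    1.28  1.56]
ROW [-9.23, 0.38, 4.92] [-0.0, -0.002, -0.008] dist mm 105 rows 3
ROW [-9.18, 6.38, 4.91] [-0.0, -0.002, -0.008] dist mm 122 rows 3
```

View pics/side_u.png

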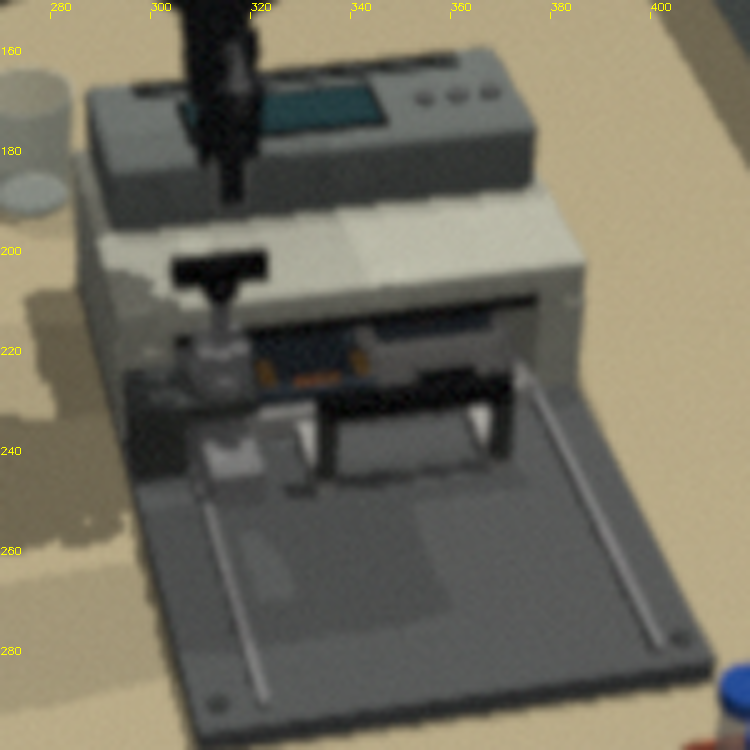

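```bash
python3 -m inch '[-3,0,1,0,0,0,-6,1,3,0,0,0,-8.5,3,4.5,0,0,0,-9.2,5,4.8,0,0,-0.008,-9.2,6,4.8,0,0,-0.008,-9.2,6,4.8,0,0,-0.008,-9.2,6,4.8,0,0,-0.008]' 0.3
python3 -c "
from objs import *
st();go((608,96.3,68),TH-np.pi/2)"
```

```text
time_s: 44.13
eef_pos: [605.0, 97.7, 148.4]
ee_rot: [-0.016, 0.023, -0.707, 0.707]
force: [-0.7, 0.7, 1.7]
grip_width: 0.354
t44.13 p[605.   97.7 148.4] yaw-1.516 F[-0.7  0.7  1.7] W[ 0.04  0.03 -0.03] g0.354 j[-0.03  0.58  1.32 -0.    1.25  1.49]
ROW [-0.36, 8.04, 0.15] [0.0, -0.002, 0.009] dist mm 80 rows 2
```

```bash
python3 -m inch '[0,2,0.1,0,0,0.009,0,4,0.1,0,0,0.009,0,6,0.1,0,0,0.009,0,7.6,0.1,0,0,0.009,0,8,0.1,0,0,0.009,0,8,0.1,0,0,0.009]' 0.3
python3 -m inch '[0,0,0,0,0,0,0,0,0,0,0,0,0,0,0,0,0,0,0,0,0,0,0,0,0,0,0,0,0,0]' 1 60
python3 -c "
from objs import *
st()"
```

```text
time_s: 44.63
eef_pos: [604.8, 96.7, 69.1]
ee_rot: [0.02, -0.019, 0.707, -0.707]
force: [-0.0, -0.1, 0.7]
grip_width: 0.353
time_s: 45.05
eef_pos: [605.8, 96.4, 70.6]
ee_rot: [0.021, -0.018, 0.707, -0.707]
force: [-1.9, 1.0, 7.3]
grip_width: 0.146
t45.05 p[605.8  96.4  70.6] yaw-1.516 F[-1.9  1.   7.3] W[0.11 0.38 0.08] g0.146 j[-0.03  0.66  1.4   0.    1.08  1.48]
```

```bash
python3 -m inch '[0,0,-0.3,0,0,0,0,0,-0.7,0,0,0,0,0,-1.1,0,0,0,0,0,-1.5,0,0,0,0,0,-1.8,0,0,0,0,0,-2,0,0,0,0,0,-2,0,0,0]'
python3 -m inch '[0,0,-0.04,0,0,0,0,0,-0.08,0,0,0,0,0,-0.12,0,0,0,0,0,-0.16,0,0,0,0,0,-0.2,0,0,0,0,0,-0.24,0,0,0,0,0,-0.28,0,0,0,0,0,-0.32,0,0,0]'

```

```text
time_s: 45.63
eef_pos: [604.7, 117.1, 70.6]
ee_rot: [0.021, -0.018, 0.707, -0.706]
force: [-2.3, 7.9, 6.6]
grip_width: 0.148
time_s: 46.3
eef_pos: [604.6, 119.9, 70.7]
ee_rot: [0.021, -0.018, 0.707, -0.707]
force: [-2.5, 0.4, 7.5]
grip_width: 0.15
```

```bash
python3 -m inch '[0,0,-0.03,0,0,0,0,0,-0.06,0,0,0,0,0,-0.09,0,0,0,0,0,-0.12,0,0,0]'
python3 -c "
from objs import *
st();shot('side','v1',(270,150,420,300),5)"
```

```text
time_s: 46.63
eef_pos: [604.6, 120.3, 70.7]
ee_rot: [-0.021, 0.018, -0.707, 0.707]
force: [-3.6, -1.9, 7.5]
grip_width: 0.15
t46.63 p[604.6 120.3  70.7] yaw-1.516 F[-3.6 -1.9  7.5] W[-0.32  0.49  0.05] g0.150 j[ 0.01  0.67  1.39 -0.    1.08  1.52]
```

View pics/side_v1.png

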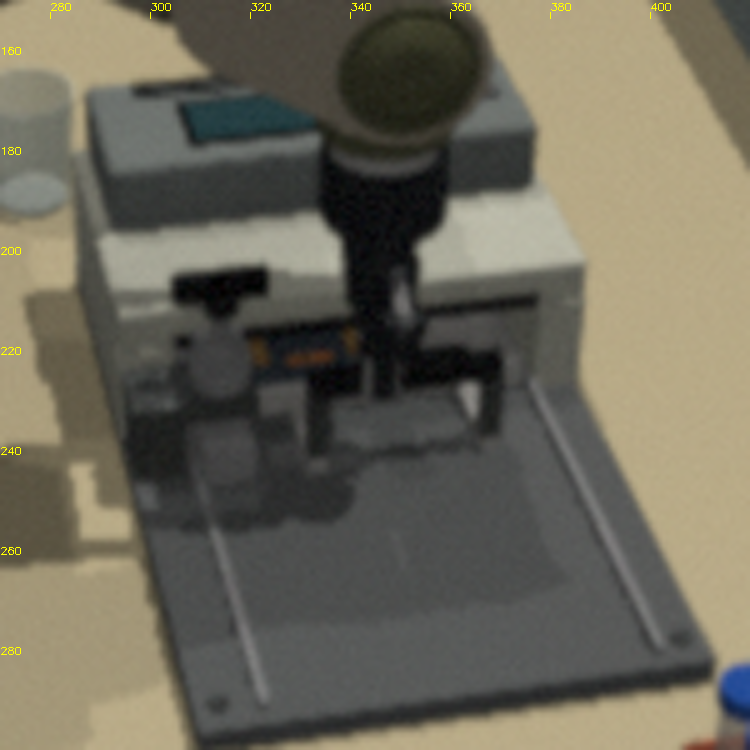

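```bash
python3 -m inch '[0,0,-0.1,0,0,0,0,0,-0.2,0,0,0,0,0,-0.2,0,0,0]'
python3 -m inch '[0,0,0.2,0,0,0,0,0,0.4,0,0,0,0,0,0.4,0,0,0]'
python3 -m inch '[0,0,-0.1,0,0,0,0,0,-0.15,0,0,0,0,0,-0.15,0,0,0]'
python3 -c "
from objs import *
a=np.load('pics/side_d.npy') if 0 else cv2.imread('pics/side0.png')[:,:,::-1];b=ctrl.capture('side')
np.save('pics/now.npy',b)
A=a[195:220,302:328].astype(int);B=b[195:220,302:328].astype(int);print(np.abs(A-B).mean(2).round().astype(int).max(),(A.sum(2)<120).sum(0),(B.sum(2)<120).sum(0));print((A.sum(2)<120).sum(1),(B.sum(2)<120).sum(1))"
```

```text
time_s: 46.93
eef_pos: [604.4, 122.3, 70.7]
ee_rot: [-0.02, 0.018, -0.707, 0.707]
force: [-2.1, -2.3, 6.6]
grip_width: 0.145
time_s: 47.18
eef_pos: [604.6, 119.7, 70.7]
ee_rot: [0.021, -0.018, 0.708, -0.706]
force: [-1.6, 6.0, 8.0]
grip_width: 0.15
time_s: 47.43
eef_pos: [604.6, 120.1, 70.7]
ee_rot: [-0.021, 0.018, -0.707, 0.707]
force: [-2.7, -1.0, 8.0]
grip_width: 0.149
82 [0 0 0 4 7 6 4 5 5 7 9 9 9 9 8 5 5 6 7 6 5 1 1 2 2 2] [0 0 0 5 8 7 6 6 6 8 9 9 9 9 9 7 6 7 8 8 9 5 5 5 5 5]
[ 0  0  0  0  0  0  0  0  0  5 14 18 18 17 12  6  6  5  4  0  3  9  2  3
  2] [ 0  0  0  0  0  0  0  0  0  7 15 18 18 18 14 12  6  6  4  0  6  9 11 11
  6]
```

```bash
python3 -m inch '[0,0,-0.1,0,0,0,0,0,-0.2,0,0,0,0,0,-0.25,0,0,0,0,0,-0.25,0,0,0]'
python3 -m inch '[0,0,-0.05,0,0,0,0,0,-0.1,0,0,0,0,0,-0.1,0,0,0]'

```

```text
time_s: 47.82
eef_pos: [604.4, 122.3, 70.7]
ee_rot: [-0.02, 0.018, -0.707, 0.707]
force: [-2.8, -2.2, 8.5]
grip_width: 0.15
time_s: 48.07
eef_pos: [604.4, 122.5, 70.6]
ee_rot: [-0.02, 0.018, -0.706, 0.708]
force: [-3.4, -6.6, 7.7]
grip_width: 0.149
```

```bash
python3 -m inch '[0,0,0.1,0,0,0,0,0,0.2,0,0,0,0,0,0.23,0,0,0,0,0,0.23,0,0,0]'

```

```text
time_s: 48.4
eef_pos: [604.5, 121.5, 70.7]
ee_rot: [0.021, -0.018, 0.707, -0.707]
force: [-2.3, 0.8, 7.9]
grip_width: 0.148
```

```bash
python3 -m inch '[0,0,0.04,0,0,0,0,0,0.04,0,0,0]'
python3 -m inch '[0,0,0,0,0,0,0,0,0,0,0,0,0,0,0,0,0,0,0,0,0,0,0,0]' 0.4
python3 -c "
from objs import *
st()"
```

```text
time_s: 48.57
eef_pos: [604.5, 121.2, 70.7]
ee_rot: [0.021, -0.018, 0.707, -0.707]
force: [-2.5, 1.3, 7.9]
grip_width: 0.148
time_s: 48.9
eef_pos: [603.9, 120.8, 68.6]
ee_rot: [-0.02, 0.019, -0.707, 0.707]
force: [-0.4, 0.3, 0.1]
grip_width: 0.301
t48.90 p[603.9 120.8  68.6] yaw-1.517 F[-0.4  0.3  0.1] W[ 0.01  0.02 -0.01] g0.301 j[0.01 0.67 1.39 0.   1.08 1.52]
```

Lift straight up, then retreat and inspect.

```bash
python3 -m inch '[0,-2,0,0,0,0,0,-4,0,0,0,0,0,-7,0,0,0,0,0,-10,0,0,0,0,0,-14,0,0,0,0,0,-16,0,0,0,0,0,-16,0,0,0,0]'
python3 -m inch '[3,0,4,0,0,0,6,0,8,0,0,0,9,0,12,0,0,0,12,0,16,0,0,0,14,0,20,0,0,0,16,0,24,0,0,0,18,0,28,0,0,0,20,0,32,0,0,0]'
python3 -c "
from objs import *
st();shot('side','w');shot('top','w')
for n,bx,k in(('side',(270,150,420,300),5),('top',(175,150,355,280),4)): crop(np.load(f'pics/{n}_w.npy'),n,'w2',bx,k)"
```

```text
time_s: 49.48
eef_pos: [605.3, 120.9, 234.0]
ee_rot: [-0.023, 0.016, -0.707, 0.707]
force: [-0.2, 0.1, 0.0]
grip_width: 0.298
time_s: 50.15
eef_pos: [438.1, -169.6, 228.0]
ee_rot: [0.019, -0.019, 0.707, -0.707]
force: [1.1, -0.6, 0.1]
grip_width: 0.298
t50.15 p[ 438.1 -169.6  228. ] yaw-1.516 F[ 1.1 -0.6  0.1] W[ 0.02 -0.    0.03] g0.298 j[-0.62  0.19  1.66  0.    1.29  0.9 ]
```

View pics/side_w2.png

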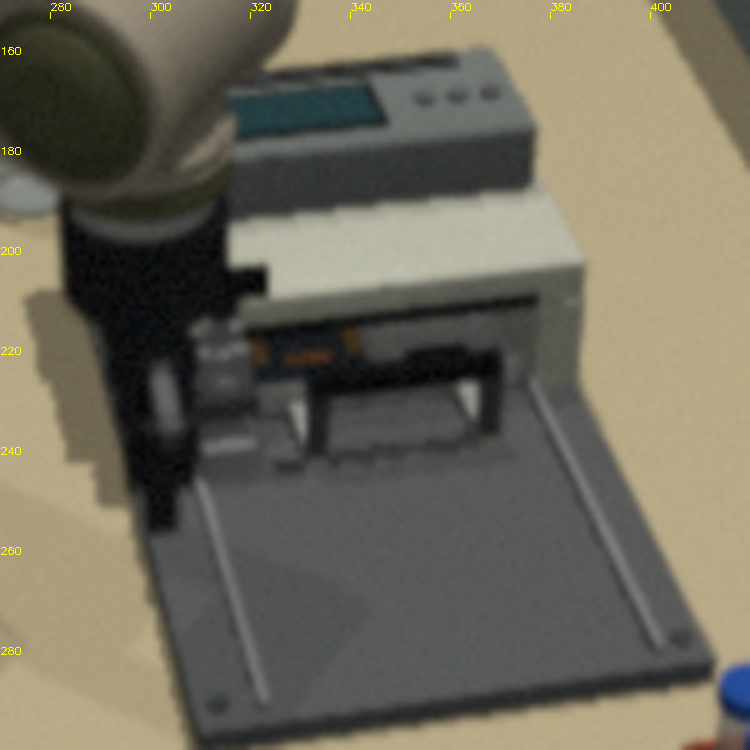

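View pics/side_w.png

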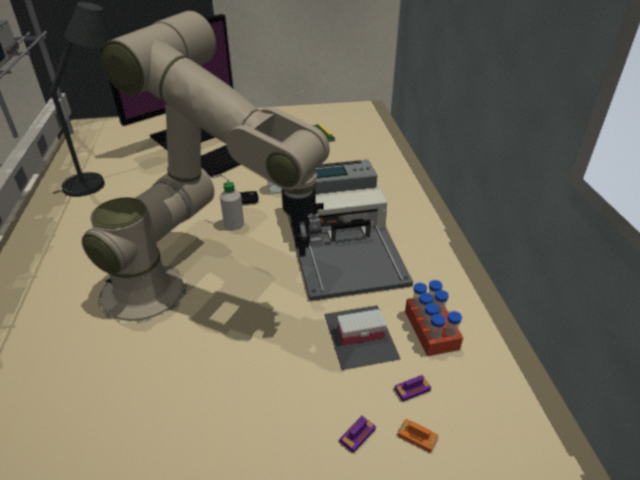

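View pics/top_w2.png

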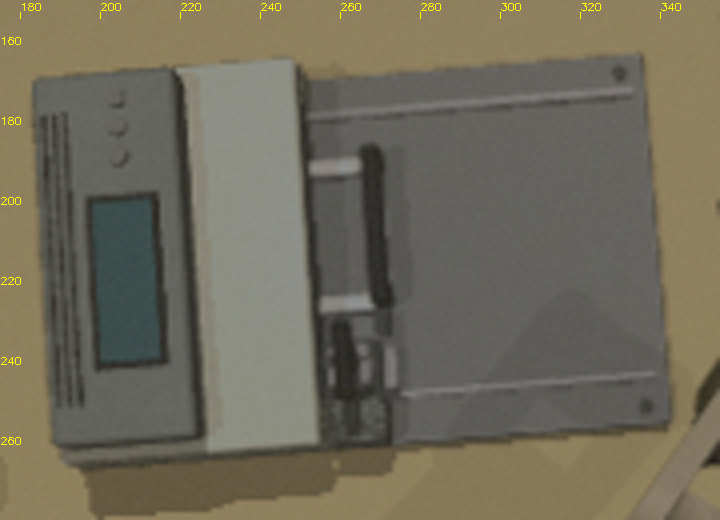

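```bash
python3 -m inch '[1,0,4,0,0,0,2,0,8,0,0,0,3,0,12,0,0,0,4,0,15,0,0,0,4,0,16,0,0,0,4,0,16,0,0,0]'
python3 -c "
from objs import *
st();shot('side','x');shot('top','x')
a=cv2.imread('pics/side0.png')[:,:,::-1].astype(int);b=np.load('pics/side_x.npy').astype(int)
for nm,s in dict(knob=np.s_[200:215,302:326],handle=np.s_[218:242,328:372]).items(): 
  A,B=a[s].sum(2),b[s].sum(2);print(nm,np.abs(A-B).mean()/3)
  for d in(-2,-1,0,1,2): print(d,np.abs(A-b[s[0].start+d:s[0].stop+d,s[1]].sum(2)).mean()/3)
crop(np.load('pics/side_x.npy'),'side','x2',(270,150,420,300),5)"
```

```text
time_s: 50.75
eef_pos: [408.0, -331.5, 227.4]
ee_rot: [0.018, -0.018, 0.707, -0.707]
force: [0.1, 0.2, 0.2]
grip_width: 0.303
t50.75 p[ 408.  -331.5  227.4] yaw-1.519 F[0.1 0.2 0.2] W[0.02 0.03 0.01] g0.303 j[-0.91  0.32  1.5   0.    1.32  0.61]
knob 48.63055555555556
-2 49.474074074074075
-1 49.19444444444445
0 48.63055555555556
1 49.492592592592594
2 50.98425925925926
handle 4.591540404040404
-2 15.497474747474747
-1 9.70770202020202
0 4.591540404040404
1 9.524305555555555
2 15.227904040404042
```

View pics/side_x2.png

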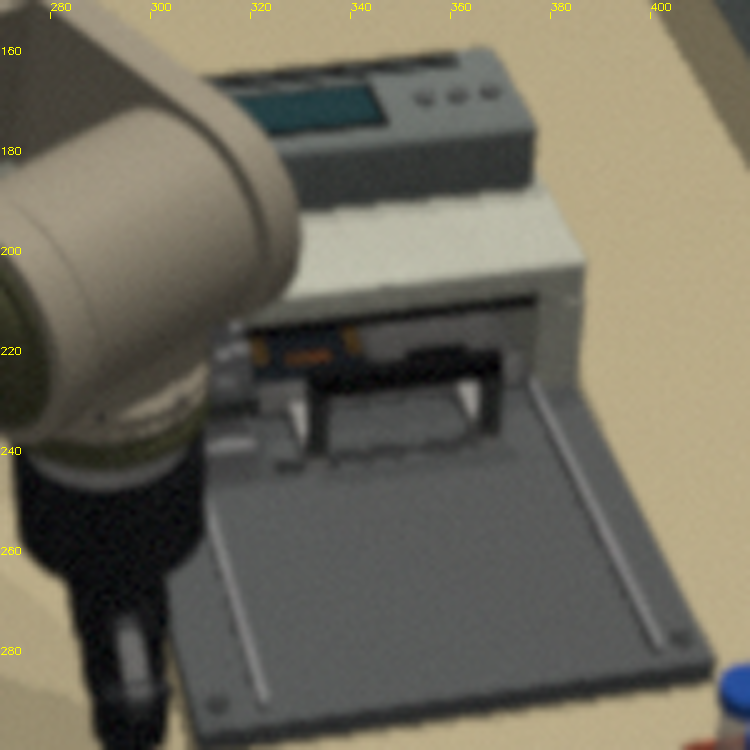

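View pics/top_x.png

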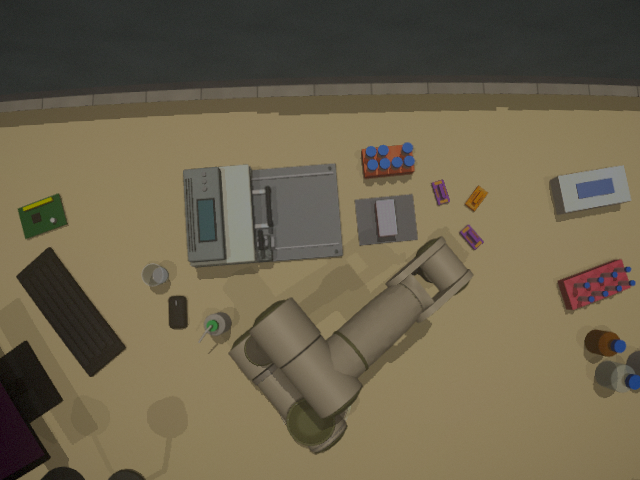

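```bash
python3 -m inch '[4,0,3,0,0,0,8,0,6,0,0,0,12,0,9,0,0,0,15,0,12,0,0,0,18,0,14,0,0,0,19,0,14.5,0,0,0,19,0,14.5,0,0,0,19,0,14.5,0,0,0]'
python3 -c "
from objs import *
st();shot('side','y')
a=cv2.imread('pics/side0.png')[:,:,::-1].astype(int);b=np.load('pics/side_y.npy').astype(int)
for nm,s in dict(knob=np.s_[200:215,302:326],handle=np.s_[218:242,328:372]).items(): 
  A=a[s].sum(2)
  for d in(-2,-1,0,1,2): print(nm,d,np.abs(A-b[s[0].start+d:s[0].stop+d,s[1]].sum(2)).mean()/3)
crop(np.load('pics/side_y.npy'),'side','y2',(270,150,420,300),5)"
```

```text
time_s: 51.52
eef_pos: [226.7, -484.6, 228.0]
ee_rot: [0.019, -0.019, 0.707, -0.707]
force: [0.6, 0.8, -0.5]
grip_width: 0.302
t51.52 p[ 226.7 -484.6  228. ] yaw-1.517 F[ 0.6  0.8 -0.5] W[ 0.01  0.01 -0.01] g0.302 j[-1.35  0.34  1.47  0.    1.33  0.16]
knob -2 27.52592592592593
knob -1 14.599074074074075
knob 0 2.4879629629629627
knob 1 16.33425925925926
knob 2 31.45648148148148
handle -2 15.594065656565656
handle -1 9.827967171717171
handle 0 4.888888888888888
handle 1 9.559343434343434
handle 2 15.177714646464645
```

View pics/side_y2.png

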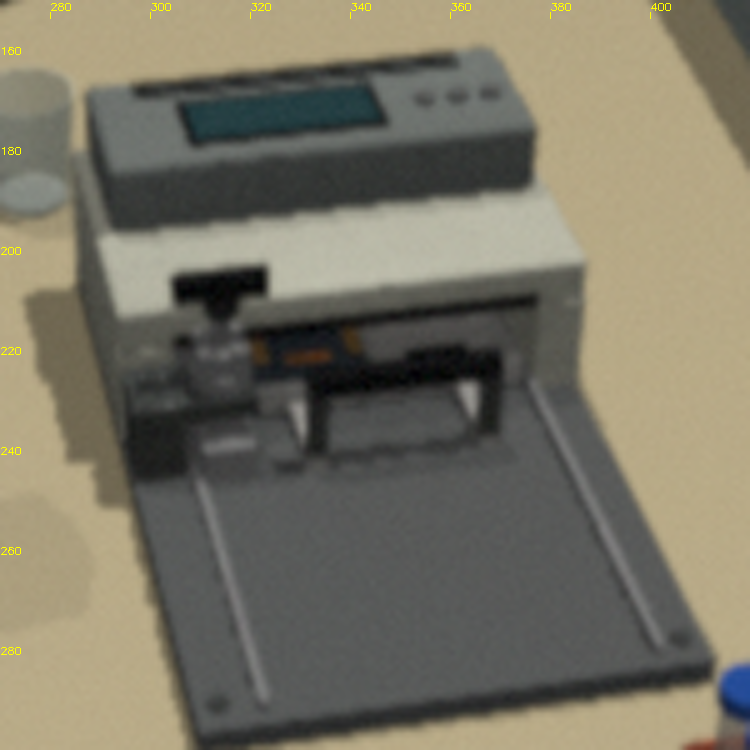

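The knob and handle match the starting, pin-down picture best at zero pixel shift, so I'm handing the job in.

```bash
python3 -c "
from rig import ctrl
print(ctrl.finish_job())"
```

```text
the job is handed in; nothing more can be done
None
```

The job is done and handed in at about 51.5 s, with the steps in the order asked. I moved the tip box to the mat, parked the knob, drew the tray out and seated the three cartridges present in bays of their own. I then pushed the tray back to about 25 mm off home, turned the knob back and let go so the pin rode on the bar. Last, I slid the tray by its handle until the pin dropped.

- **Pin and tray:** in the last side picture the knob and handle match the starting, locked view to within a pixel. Pushing and pulling the handle before release found firm stops about 2.6 mm apart, so the tray is locked, and I left it mid-play.
- **Cartridges:** each reached its expected seated height and stood firm under a 15–19 N push. With the tray out, the pictures showed all three lying level in their bays. At home the housing hides most of them, and only the front one can still be seen.
- **Bystanders:** the tip box is on the mat, and the purple and orange look-alikes and the other bystanders look unmoved.
- **Disagreements:** the side camera put points about 3–7 mm too far in y against the top camera and touch, so I relied on those two instead. On the first handle approach the open fingers touched something with about 4 N, and nothing looked displaced.

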